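Space a row of glass blocks and UV-cure their seams

TASK

Carry on the glass row on the slate plinth from the bonded first block: set the loose blocks out in order of height, lowest first, towards the other end, low step to the front and back against the straightedge, using the red spacer in each gap as you go (shortest block first) so that every gap is one spacer thickness. When the row is set, take the UV lamp pen and draw its tip slowly, about 2 cm per second and within about 1 cm of the seam, along the whole front foot of each newly set block, working from the bonded end to the other. Finish with the spacer standing on its mat, the pen standing in its dock, any block that gets knocked out of the row put right, and the jar and the peach clay brick left where they are.

Things in the scene. Friction and masses are not known exactly. Their poses are not given: they have to be found in the camera images.
- plinth: fixed dark slate slab, 140 mm (x) x 380 mm (y) x 20 mm high, its top is where the blocks stand. Origin on its underside; x points to the back, y to the left along the row, z up. Slab spans x -75 to +65 mm and y +-190 mm. A fixed aluminium straightedge lies on it along y, 10 mm high above the slab, its front face at x = +30 mm; a block whose back touches it has its centre at x = 0. Red clamps 40 mm above the bench hold its two ends
- block0_c (a point): centre (half-way up, 15 mm above the slab) of the bonded, fixed, nearly clear first block: same shape and axes as the loose ones but 30 mm high; it stands near the left (+y) end at plinth x = 0, y = +130 mm. The row continues from it towards -y of the plinth: with 20 mm gaps, neighbours' centres are 80 mm apart
- block_a_c (a point): loose light aqua cast-glass block, if present (None if not): stepped, footprint 60 x 60 mm; the front 25 mm (-x side) is a low step 20 mm high, the back 35 mm is a tower 40 mm high, over the full 60 mm width. This point is the centre of the footprint, half-way up (20 mm above its underside); the tower's middle is 12.5 mm to +x of it. x points from front to back, y to the left, z up. About 0.29 kg, slides easily
- block_b_c (a point): loose mid-blue cast-glass block, if present (None if not): stepped, footprint 60 x 60 mm; the front 25 mm (-x side) is a low step 20 mm high, the back 35 mm is a tower 50 mm high, over the full 60 mm width. This point is the centre of the footprint, half-way up (25 mm above its underside); the tower's middle is 12.5 mm to +x of it. x points from front to back, y to the left, z up. About 0.34 kg, slides easily
- block_c_c (a point): loose dark navy cast-glass block, if present (None if not): stepped, footprint 60 x 60 mm; the front 25 mm (-x side) is a low step 20 mm high, the back 35 mm is a tower 60 mm high, over the full 60 mm width. This point is the centre of the footprint, half-way up (30 mm above its underside); the tower's middle is 12.5 mm to +x of it. x points from front to back, y to the left, z up. About 0.39 kg, slides easily
- spacer_c (a point): centre of the loose red spacer block, 20 mm thick (its y), 50 mm deep (its x), 95 mm tall, standing upright on its mat at the start, 0.11 kg; this point is 47.5 mm above its underside. Its upper part stands clear above the glass when it is in a gap
- mat: fixed black rubber mat 120 x 100 mm, 3 mm thick, on the bench; origin at the centre of its underside. The spacer's place
- pen_c (a point): centre of the loose UV lamp pen: aluminium barrel 18 mm in diameter, 150 mm long, narrowing in the lowest 30 mm to a 12 mm wide tip, lamp at the tip always on, 0.09 kg; z points from the tip to the tail. It stands tip down in its dock at the start
- pen_tip (a point): the centre of the flat tip of the pen, 75 mm from the pen's centre; z points from tip to tail
- dock_floor (a point): centre of the floor of the fixed pen dock's cup, 14 mm above the bench: grey cup on a black foot 84 mm wide, inside 28 mm in diameter, rim 48 mm above this floor. The pen stands in it on its tip
- jar: bystander: loose glass jar with steel lid, 84 mm wide, 95 mm tall; origin under its centre
- brick: bystander: loose peach clay brick 110 x 65 x 35 mm; origin under its centre
Mind the look-alikes: they are no part of the job. What is shaped like the part that bears spacer_c but blue is not meant.

How it is judged:
On the way, in this order (a step that is already met when the one before it is completed fails the run):
1. the aqua block is in its place in the row (gap 20 mm +- 3, back within 4 mm of the straightedge) with the spacer standing in that gap, its centre 40 mm +- 4 from the block's (y of block_a_c in the frame of block0_c between -0.083 and -0.077 m and y of block_a_c in the frame of block0_c below -0.07 m and x of block_a_c in the frame of plinth between -0.004 and 0.004 m and z of block_a_c in the frame of plinth between 0.037 and 0.043 m and angle between the x axis of block_a_c and the x axis of plinth, either way round below 0.07 rad and angle between block_a_c's own z axis and vertical below 0.06 rad and y of spacer_c in the frame of block_a_c between 0.036 and 0.044 m and x of spacer_c in the frame of block_a_c between -0.025 and 0.025 m and z of spacer_c in the frame of block_a_c between 0.0215 and 0.0335 m), for 0.3 s.
2. the mid-blue block is in its place in the row (gap 20 mm +- 3, back within 4 mm of the straightedge) with the spacer standing in that gap, its centre 40 mm +- 4 from the block's ((y of block_b_c in the frame of block0_c between -0.083 and -0.077 m or y of block_b_c in the frame of block_a_c between -0.083 and -0.077 m) and y of block_b_c in the frame of block0_c below -0.07 m and y of block_b_c in the frame of block_a_c below -0.07 m and x of block_b_c in the frame of plinth between -0.004 and 0.004 m and z of block_b_c in the frame of plinth between 0.042 and 0.048 m and angle between the x axis of block_b_c and the x axis of plinth, either way round below 0.07 rad and angle between block_b_c's own z axis and vertical below 0.06 rad and y of spacer_c in the frame of block_b_c between 0.036 and 0.044 m and x of spacer_c in the frame of block_b_c between -0.025 and 0.025 m and z of spacer_c in the frame of block_b_c between 0.0165 and 0.0285 m), for 0.3 s.
3. the navy block is in its place in the row (gap 20 mm +- 3, back within 4 mm of the straightedge) with the spacer standing in that gap, its centre 40 mm +- 4 from the block's ((y of block_c_c in the frame of block0_c between -0.083 and -0.077 m or y of block_c_c in the frame of block_a_c between -0.083 and -0.077 m or y of block_c_c in the frame of block_b_c between -0.083 and -0.077 m) and y of block_c_c in the frame of block0_c below -0.07 m and y of block_c_c in the frame of block_a_c below -0.07 m and y of block_c_c in the frame of block_b_c below -0.07 m and x of block_c_c in the frame of plinth between -0.004 and 0.004 m and z of block_c_c in the frame of plinth between 0.047 and 0.053 m and angle between the x axis of block_c_c and the x axis of plinth, either way round below 0.07 rad and angle between block_c_c's own z axis and vertical below 0.06 rad and y of spacer_c in the frame of block_c_c between 0.036 and 0.044 m and x of spacer_c in the frame of block_c_c between -0.025 and 0.025 m and z of spacer_c in the frame of block_c_c between 0.0115 and 0.0235 m), for 0.3 s.
4. the lamp's tip passes slowly (0.6 s in the zone) along the first part of the aqua block's front seam, within 20 mm of the glass and 16 mm of the slab (x of pen_tip in the frame of block_a_c between -0.05 and -0.03 m and y of pen_tip in the frame of block_a_c between 0.006 and 0.032 m and z of pen_tip in the frame of block_a_c between -0.024 and -0.004 m), for 0.6 s.
5. the lamp's tip passes slowly (0.6 s in the zone) along the last part of the aqua block's front seam, within 20 mm of the glass and 16 mm of the slab (x of pen_tip in the frame of block_a_c between -0.05 and -0.03 m and y of pen_tip in the frame of block_a_c between -0.032 and -0.006 m and z of pen_tip in the frame of block_a_c between -0.024 and -0.004 m), for 0.6 s.
6. the lamp's tip passes slowly (0.6 s in the zone) along the first part of the mid-blue block's front seam, within 20 mm of the glass and 16 mm of the slab (x of pen_tip in the frame of block_b_c between -0.05 and -0.03 m and y of pen_tip in the frame of block_b_c between 0.006 and 0.032 m and z of pen_tip in the frame of block_b_c between -0.029 and -0.009 m), for 0.6 s.
7. the lamp's tip passes slowly (0.6 s in the zone) along the last part of the mid-blue block's front seam, within 20 mm of the glass and 16 mm of the slab (x of pen_tip in the frame of block_b_c between -0.05 and -0.03 m and y of pen_tip in the frame of block_b_c between -0.032 and -0.006 m and z of pen_tip in the frame of block_b_c between -0.029 and -0.009 m), for 0.6 s.
8. the lamp's tip passes slowly (0.6 s in the zone) along the first part of the navy block's front seam, within 20 mm of the glass and 16 mm of the slab (x of pen_tip in the frame of block_c_c between -0.05 and -0.03 m and y of pen_tip in the frame of block_c_c between 0.006 and 0.032 m and z of pen_tip in the frame of block_c_c between -0.034 and -0.014 m), for 0.6 s.
9. the lamp's tip passes slowly (0.6 s in the zone) along the last part of the navy block's front seam, within 20 mm of the glass and 16 mm of the slab (x of pen_tip in the frame of block_c_c between -0.05 and -0.03 m and y of pen_tip in the frame of block_c_c between -0.032 and -0.006 m and z of pen_tip in the frame of block_c_c between -0.034 and -0.014 m), for 0.6 s.
At the end, for the whole second after the job is handed in: All loose blocks in the row by height from the bonded block, gaps 20 +- 3 mm, backs within 4 mm of the straightedge, turned under 0.07 rad; spacer upright within 45 mm of the mat's centre; pen standing on the dock's floor; jar and brick moved under 40 mm (y of block_a_c in the frame of block0_c between -0.083 and -0.077 m and y of each of block_a_c, block_b_c, block_c_c in the frame of block0_c below -0.07 m and x of block_a_c in the frame of plinth between -0.004 and 0.004 m and z of block_a_c in the frame of plinth between 0.037 and 0.043 m and angle between the x axis of each of block_a_c, block_b_c, block_c_c and the x axis of plinth, either way round below 0.07 rad and angle between each of block_a_c, block_b_c, block_c_c's own z axis and vertical below 0.06 rad and (y of block_b_c in the frame of block0_c between -0.083 and -0.077 m or y of block_b_c in the frame of block_a_c between -0.083 and -0.077 m) and y of each of block_b_c, block_c_c in the frame of block_a_c below -0.07 m and x of block_b_c in the frame of plinth between -0.004 and 0.004 m and z of block_b_c in the frame of plinth between 0.042 and 0.048 m and (y of block_c_c in the frame of block0_c between -0.083 and -0.077 m or y of block_c_c in the frame of block_a_c between -0.083 and -0.077 m or y of block_c_c in the frame of block_b_c between -0.083 and -0.077 m) and y of block_c_c in the frame of block_b_c below -0.07 m and x of block_c_c in the frame of plinth between -0.004 and 0.004 m and z of block_c_c in the frame of plinth between 0.047 and 0.053 m and horizontal distance between spacer_c and mat below 0.045 m and angle between spacer_c's own z axis and vertical below 0.1 rad and height (world z) of spacer_c between 0.044 and 0.057 m and horizontal distance between pen_tip and dock_floor below 0.012 m and z of pen_tip in the frame of dock_floor between -0.004 and 0.006 m and angle between pen_c's own z axis and vertical below 0.2 rad); the robot touches nothing.
It fails at once if the jar is moved more than 40 mm (distance of jar from where it was at the start of the episode above 0.04 m).
It fails at once if the clay brick is moved more than 40 mm (distance of brick from where it was at the start of the episode above 0.04 m).
Of block_a, block_b, block_c only 2 to 3 are there at a start; the rules pass over those that are not, and their reading is None.
At some moment in a run one of block_a, block_b, block_c may be knocked a few centimetres aside while the robot is not near it.
It also fails if it takes over 210 s, if anything falls off the work surface, if the arm or the gripper's body presses on something with over 40 N, if the wrist force passes 120 N, or if a joint passes its speed limit or range.

ROBOT

A 6-joint arm with a two-finger parallel gripper is mounted at the origin on the work surface. World frame = base frame: x ahead of the robot, y to its left, z up, the work surface at z = 0. Lengths are in m, angles in rad, forces in N, time in s.
With the tool pointing down it reaches from about 0.275 to 0.825 m from the base axis. Payload 5.2 kg.
Tool frame: the origin (TCP) lies between the finger pads; the fingertips stand 17 mm ahead of it and the grasp point (between the pads) lies 2 mm behind it (bot.finger_overhang is the distance from the TCP to the fingertips, in m); z points along the fingers, x is the direction in which the jaws open and shut, and the axes are right-handed (so a half turn about z gives the same grasp; the last joint's range is limited). The gripper opens to 93 mm and grips with 3 to 60 N. Pads are 15 mm wide; open, the fingers measure 128 mm over their backs; the gripper's body (75 mm by 188 mm) begins 65 mm behind the grasp point.
Start: joints at [-1.544, 0.259, 1.535, -0, 1.348, -0.203], TCP at [0.125, -0.536, 0.202] pointing down, gripper open.
Joint ranges: [-3.14, 3.14], [-0.91, 2.08], [0.19, 2.58], [-1.22, 4.36], [0.22, 2.71], [-3.12, 3.12]. Speed limits (rad/s): [2.57, 2.57, 3.14, 3.14, 3.14, 3.14].

INTERFACE

Orientations are given as [roll, pitch, yaw] about the fixed x, y, z axes, in that order (R = Rz(yaw) Ry(pitch) Rx(roll)).
In Python, from cell import bot gives the robot as it stands.
- The arm moves only by the shell command python3 -m handwheel 'ROWS' [OPENING] [FORCE]. ROWS is JSON, a list of rows, each a list of 2 entries, a list of its own where there are three numbers: the shift along the world's x, y, z in cm, then the turn about the world's z in degrees. In form: [[[x, y, z], roll], ...]. A call has 1 to 20 rows; each row is the pose to reach, as a shift and turn from the pose measured when the call began; what a row does not reach only later rows make up. A row lasts 1/8 s, in which the tool goes at most 62.5 mm and 10.7 degrees, less where a joint would pass 70% of its speed; a pose out of reach is approached as far as the arm can. A call with a gripper value outside its range is refused whole. OPENING is the gripper's target within -1 to 1 (shut at 1, half-way at 0, fully open at -1), set as the call begins (- or left out, the last holds). The fingers move at their own pace and stop on an object; FORCE is the grip in N (left out, the last holds). Time passes only in rows, so rows that repeat a pose let the fingers close. It gives the time, the measured TCP pose, the force and the opening at its end, in the units of the state.
- bot.state(): the state, without advancing time (a new reading comes with each control period).
- bot.capture(name): name is "scene" or "top" or "wrist"; returns a dict with "frame" (480x640x3 uint8, blue, green, red), "fx", "fy", "cx", "cy" (pixels), "rvec" (rotation vector, rad) and "tvec" (3), from world to camera coordinates, as OpenCV has them. Camera axes: x right, y down, z forward; pixel columns grow to the right and rows downward; lengths in m; the calibration is good to about 2 mm. A picture is of the moment at which its call begins. There is no depth.
- bot.hand_in(): hands the job in, once; it reports no verdict.
The state is a dict: "clock": time; "q": joint angles; "dq": joint speeds; "joint_efforts": joint torques, N m; "tool_pos": TCP position; "ee_rot": TCP orientation; "contact_force": force on the tool from outside, world axes, zero at the start; "wrist_torque": the same for the moment, N m; "gripper_width": finger opening in m.
Only numpy, scipy, OpenCV 4.12 (cv2) and the standard library are available. Lean on these libraries where they do the work, as an engineer would, in place of code of your own. Each camera call takes 0.05 s, during which the arm holds its last target.

## Working session

There is one attempt and no reset: what is moved stays moved. The work goes in short steps, Python scripts to look and compute and a shell command to move; the robot and the scene stay as the last step left them, time stands still between calls to the robot, and variables do not carry over. Pictures are saved under pics/ and viewed, and the job is handed in when it is done.

```bash
ls -la; mkdir -p pics; cat > h.py <<'E'
import numpy as np,cv2
from cell import bot
def cap(n,fn=None):
    c=bot.capture(n); 
    if fn: cv2.imwrite('pics/'+fn,c['frame'])
    return c
def ray(c,u,v):
    R=cv2.Rodrigues(np.array(c['rvec'],float))[0]; t=np.array(c['tvec'],float).ravel()
    o=-R.T@t; d=R.T@np.array([(u-c['cx'])/c['fx'],(v-c['cy'])/c['fy'],1.]); return o,d
def onz(c,u,v,z):
    o,d=ray(c,u,v); return o+d*(z-o[2])/d[2]
def proj(c,P):
    K=np.array([[c['fx'],0,c['cx']],[0,c['fy'],c['cy']],[0,0,1.]])
    return cv2.projectPoints(np.array(P,float).reshape(-1,1,3),np.array(c['rvec'],float),np.array(c['tvec'],float),K,None)[0].reshape(-1,2)
E
python3 - <<'E'
from h import *
for n in('scene','top','wrist'):
    c=cap(n,n+'0.png'); print(n,ray(c,320,240),c['fx'])
print(bot.state())
E
```

```text
total 12
drwxr-xr-x  3 agent agent 4096 Dec  6 06:11 .
drwxr-xr-x 23 root  root  4096 Dec  6 06:11 ..
drwxr-xr-x  2 agent agent 4096 Dec  6 06:11 pics
scene (array([1.29767041, 0.15179306, 0.81334326]), array([-0.70529376, -0.17507783, -0.68698625])) 524.8582897996907
top (array([ 0.46132138, -0.0151947 ,  1.18302346]), array([ 0.09808707, -0.01035926, -0.99523174])) 561.5020388354984
wrist (array([ 0.20065826, -0.51878718,  0.38404727]), array([-0.26706511, -0.05465679, -0.96216169])) 430.14500865697676
{'clock': 0.15, 'q': array([-1.54381611e+00,  2.59150520e-01,  1.53579193e+00, -8.04682760e-08,
        1.34799849e+00, -2.02788898e-01]), 'dq': array([-7.90918857e-04, -3.59334428e-03, -3.61226681e-03,  8.79229110e-04,
       -9.65645256e-04, -6.67821931e-06]), 'joint_efforts': array([ 2.17745124e-03, -4.37644064e+01, -2.84233654e+01,  7.22538424e-02,
        3.82031710e-02, -8.66169762e-05]), 'tool_pos': array([ 0.12528116, -0.53510857,  0.20183815]), 'ee_rot': array([-3.14132118e+00,  1.32067275e-03, -1.34102702e+00]), 'contact_force': array([ 0.44157579, -0.6320044 ,  0.41250734]), 'wrist_torque': array([-0.00575796, -0.03616397,  0.00513522]), 'gripper_width': 0.09288540396165154}
```

View pics/scene0.png

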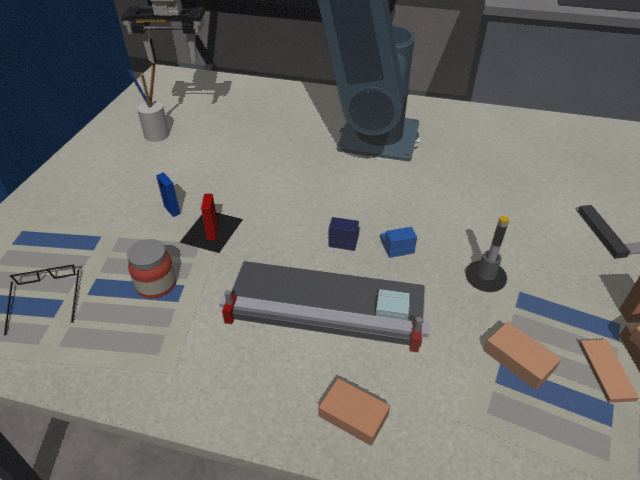

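View pics/top0.png

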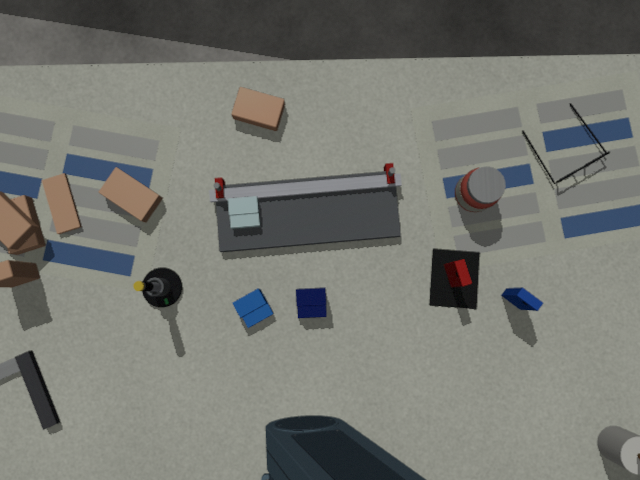

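View pics/wrist0.png

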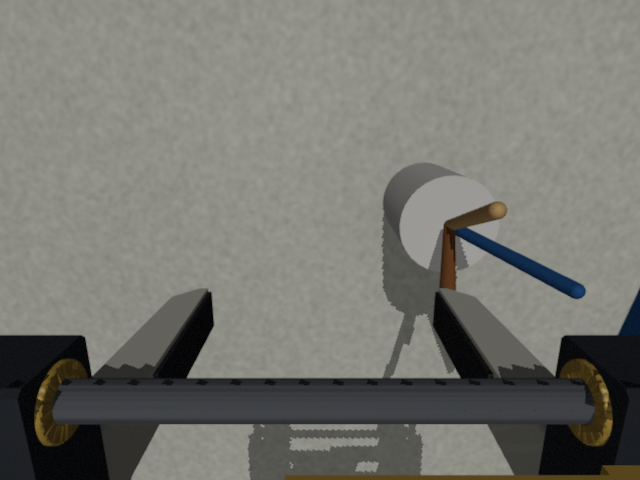

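The top view shows one light block on the slab at px (244,213). That is the bonded block0, at the +y end. The loose blocks are mid-blue at (253,307) and navy at (311,302). The aqua block isn't visible, so I take it as absent. Two things have the spacer's shape: the red one standing on the black mat at (458,273), and a blue one at (522,299). The red one is meant. Next I'll enlarge these areas and measure.

```bash
python3 - <<'E'
from h import *
c=cap('top'); f=c['frame']; s=cap('scene'); 
a=cv2.resize(f[155:345,200:420],None,fx=3.6,fy=3.6,interpolation=cv2.INTER_CUBIC)[:, :800]
cv2.imwrite('pics/t1a.png',a[:600])
b=np.hstack([cv2.resize(f[240:320,425:550],None,fx=3.2,fy=3.2),cv2.resize(f[240:320,115:215],None,fx=3.2,fy=3.2)])
cv2.imwrite('pics/t1b.png',b[:,:800])
cv2.imwrite('pics/s1.png',cv2.resize(s['frame'][190:340,200:520],None,fx=2.5,fy=2.5))
hsv=cv2.cvtColor(f,cv2.COLOR_BGR2HSV)
def m(lo,hi,box):
    k=cv2.inRange(hsv,lo,hi); z=np.zeros_like(k); x0,y0,x1,y1=box; z[y0:y1,x0:x1]=k[y0:y1,x0:x1]; return z
def rep(nm,k,z):
    cs=cv2.findContours(k,0,2)[0]; q=max(cs,key=cv2.contourArea); r=cv2.minAreaRect(q); bp=cv2.boxPoints(r)
    print(nm,cv2.contourArea(q),[tuple(np.round(p,1)) for p in bp]); print('   ',[tuple(np.round(onz(c,*p,z)[:2]*1000,1)) for p in bp])
for y in (213,225,302,307,290): print(hsv[y,[244,253,311,330]].tolist())
rep('blue',m((100,130,90),(115,255,255),(225,280,280,335)),.05)
rep('navy',m((112,130,20),(130,255,255),(285,280,335,325)),.06)
rep('red',m((0,150,100),(8,255,255),(435,250,480,300)),.095)
rep('mat',m((0,0,0),(180,255,50),(420,240,490,315)),.003)
rep('plinth',m((0,0,30),(180,80,90),(210,170,410,255)),.02)
rep('block0',m((70,20,120),(100,120,255),(220,190,270,235)),.03)
E
```

```text
[[90, 31, 132], [90, 32, 119], [102, 17, 75], [105, 14, 75]]
[[88, 29, 160], [90, 29, 139], [102, 17, 74], [105, 14, 74]]
[[106, 187, 139], [106, 195, 137], [115, 203, 73], [36, 18, 142]]
[[106, 195, 137], [106, 190, 138], [116, 190, 74], [30, 17, 117]]
[[33, 17, 139], [78, 10, 134], [114, 212, 71], [36, 17, 146]]
blue 810.5 [(np.float32(231.9), np.float32(302.9)), (np.float32(258.7), np.float32(287.8)), (np.float32(273.1), np.float32(313.3)), (np.float32(246.2), np.float32(328.4))]
    [(np.float64(449.5), np.float64(152.5)), (np.float64(478.8), np.float64(98.2)), (np.float64(427.2), np.float64(70.0)), (np.float64(398.2), np.float64(124.1))]
navy 751.0 [(np.float32(295.7), np.float32(289.4)), (np.float32(324.7), np.float32(288.0)), (np.float32(326.1), np.float32(316.1)), (np.float32(297.1), np.float32(317.5))]
    [(np.float64(473.9), np.float64(23.5)), (np.float64(475.7), np.float64(-34.3)), (np.float64(420.0), np.float64(-36.0)), (np.float64(418.2), np.float64(21.6))]
red 214.5 [(np.float32(454.4), np.float32(261.2)), (np.float32(463.4), np.float32(258.2)), (np.float32(471.5), np.
[... 546 characters left out ...]
np.float64(-349.5))]
plinth 9453.0 [(np.float32(213.5), np.float32(197.9)), (np.float32(400.8), np.float32(182.4)), (np.float32(405.9), np.float32(244.0)), (np.float32(218.6), np.float32(259.5))]
    [(np.float64(668.9), np.float64(194.1)), (np.float64(694.3), np.float64(-199.3)), (np.float64(564.1), np.float64(-205.7)), (np.float64(539.2), np.float64(183.9))]
block0 788.5 [(np.float32(227.5), np.float32(198.1)), (np.float32(256.6), np.float32(195.6)), (np.float32(259.1), np.float32(224.6)), (np.float32(230.0), np.float32(227.2))]
    [(np.float64(666.0), np.float64(163.2)), (np.float64(670.2), np.float64(102.7)), (np.float64(609.3), np.float64(98.0)), (np.float64(605.2), np.float64(158.3))]
```

View pics/t1a.png

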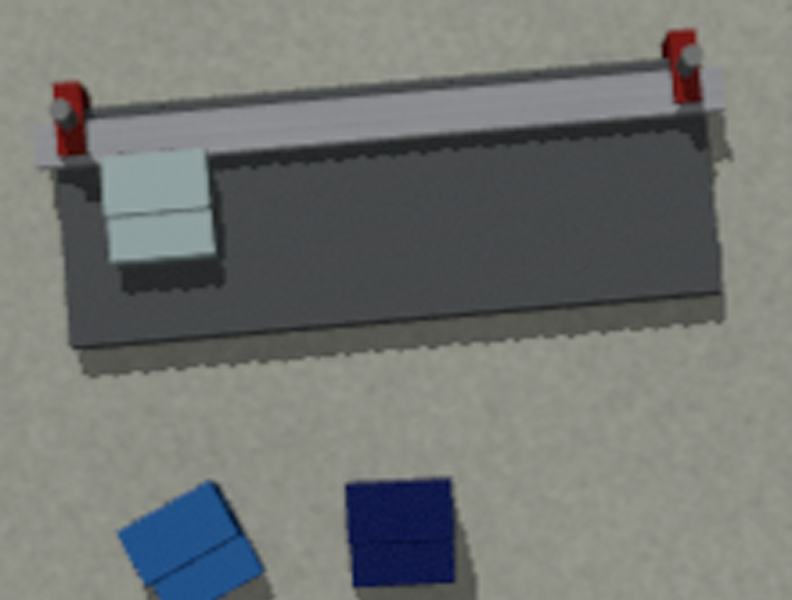

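View pics/t1b.png

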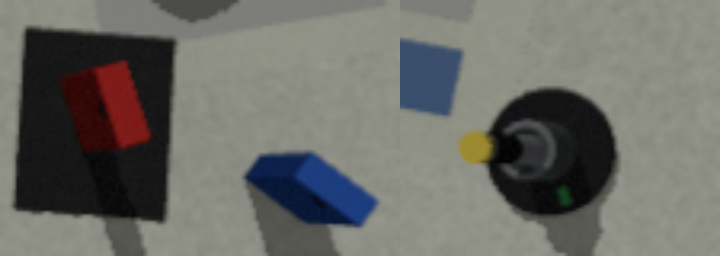

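View pics/s1.png

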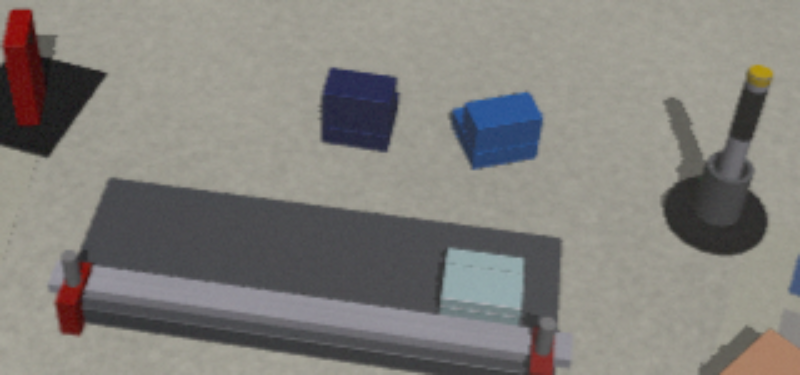

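The crops confirm it: red spacer on the mat, its blue look-alike beside it on the bench, the pen in its dock, and both blocks with their steps facing the robot. Next I'll work out the frames.

```bash
python3 - <<'E'
from h import *
c=cap('top'); s=cap('scene')
F=lambda u,v:((u+.5)/3.6-.5+200,(v+.5)/3.6-.5+155)
P=lambda u,v,z:onz(c,*F(u,v),z)[:2]*1000
fl=P(72,347,.02); fr=P(720,291,.02); print('front',fl,fr,np.linalg.norm(fl-fr))
yv=(fl-fr)/np.linalg.norm(fl-fr); xv=np.array([yv[1],-yv[0]]); ang=np.arctan2(xv[1],xv[0]); print('yaw',np.degrees(ang))
o=(fl+fr)/2+75*xv; print('plinth o',o)
for n,u,v,z in (('tb l',101,156,.05),('tb r',206,148,.05),('tf l',106,216,.05),('tf r',211,208,.05),('sf l',110,263,.04),('sf r',216,255,.04)):
    p=P(u,v,z); d=p-o; print(n,p.round(1),'plinth',(d@xv).round(1),(d@yv).round(1))
for n,q in (('blue',[(118,533,.07-.02),(210,481,.05),(238,533,.05),(146,585,.05)]),('navy',[(345,486,.06),(450,479,.06),(454,540,.06),(350,543,.06)])):
    q=[P(*a) for a in q]; q=np.array(q); print(n,q.round(1).tolist(),'ctr',q.mean(0).round(1),'len',np.linalg.norm(q[0]-q[1]),np.linalg.norm(q[1]-q[2]),'yaw',np.degrees(np.arctan2(*(q[0]-q[1]+q[3]-q[2])[::-1]))-90)
G=lambda u,v:((u+.5)/3.2-.5+425,(v+.5)/3.2-.5+240)
for p in [(92,70),(125,61),(150,137),(118,150)]: print('red',(onz(c,*G(*p),.095)[:2]*1000).round(1))
H=lambda u,v:((u-400+.5)/3.2-.5+115,(v+.5)/3.2-.5+240)
print('tail',onz(c,*H(476,147),.164)*1000,'foot',onz(c,*H(552,152),.005)*1000,'cup rim',onz(c,*H(526,150),.062)*1000)
# triangulate pen tail with scene: crop px (760,76)/2.5
u,v=200+760/2.5,190+73/2.5
print('tail scene',onz(s,u,v,.164)*1000)
print('scene foot',onz(s,200+715/2.5,190+207/2.5,.003)*1000)
E
```

```text
front [556.93117452 181.70008317] [ 582.22785043 -193.2708235 ] 375.8232332565379
yaw 3.8594991504552207
plinth o [644.40942056  -0.73711735]
tb l [662.8 159.7] plinth 29.2 158.8
tb r [666.3 100.1] plinth 28.6 99.2
tf l [628.4 157.1] plinth -5.3 158.5
tf r [631.8  97.6] plinth -5.9 99.0
sf l [602.9 156.5] plinth -30.9 159.6
sf r [606.3  96.1] plinth -31.5 99.1
blue [[449.9, 151.4], [477.8, 99.8], [448.6, 84.5], [420.8, 136.0]] ctr [449.3 117.9] len 58.70099767706186 32.9958217354069 yaw 28.398560761506587
navy [[473.5, 24.0], [476.3, -34.2], [442.6, -35.7], [442.0, 21.7]] ctr [458.6  -6.1] len 58.2965300224831 33.68624339488702 yaw 1.6407196090721499
red [ 521.6 -284.4]
red [ 526.7 -304.6]
red [ 480.5 -317.7]
red [ 473.  -298.1]
tail [485.09743085 304.77578361 164.        ] foot [484.59386362 304.92685959   5.        ] cup rim [485.01902974 305.63918667  62.        ]
tail scene [489.67746104 307.64872475 164.        ]
scene foot [476.26802249 308.91914599   3.        ]
```

Everything agrees: block0 comes out at plinth (-1,129), sizes are within 2 mm, and the two views of the dock match roughly. Now hover over the red spacer.

```bash
python3 -m handwheel '[[[2,1,2],8],[[6,4,3],18],[[11,7,3],28],[[16,10,2],38],[[21,13,2],48],[[26,16,1],58],[[30,19,0],68],[[34,21,0],78],[[36.5,22.8,0],87],[[37.5,23.4,0],92.5],[[37.5,23.4,0],92.5],[[37.5,23.4,0],92.5]]' -1 && python3 - <<'E'
from h import *
cap('wrist','w1.png'); cap('top','top1.png')
E
```

```text
clock: 1.85
tool_pos: [0.4998, -0.3017, 0.2022]
ee_rot: [-3.141, 0.001, 0.271]
contact_force: [-0.6, -0.9, -0.1]
gripper_width: 0.0928
```

View pics/w1.png

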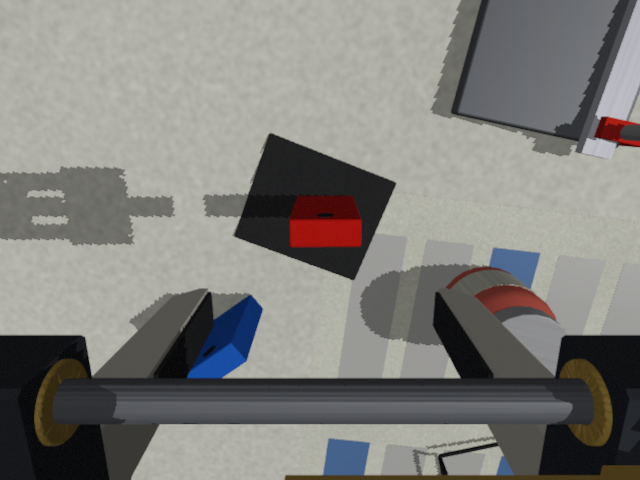

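View pics/top1.png

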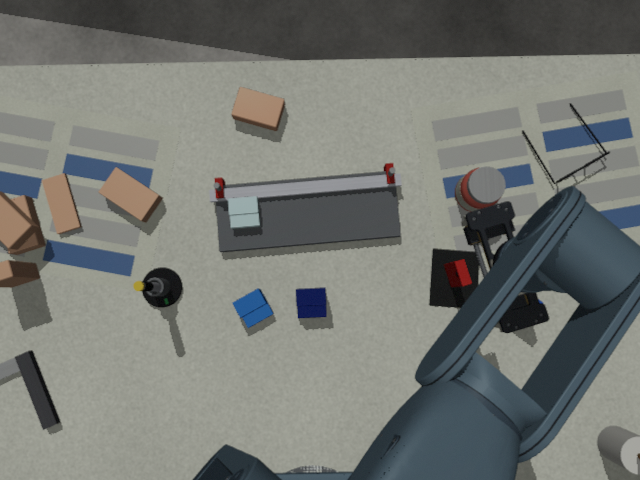

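The wrist view shows the red spacer's top at about (325,233), square to the image, with the blue look-alike at (225,340). I'll check its position from here.

```bash
python3 - <<'E'
from h import *
c=cap('wrist'); f=c['frame'];hsv=cv2.cvtColor(f,cv2.COLOR_BGR2HSV)
k=cv2.inRange(hsv,(0,180,165),(8,255,255)); k[:,450:]=0
q=max(cv2.findContours(k,0,2)[0],key=cv2.contourArea); r=cv2.minAreaRect(q)
b=cv2.boxPoints(r); w=np.array([onz(c,*p,.098)[:2]*1000 for p in b]); print(b.round(1).tolist()); print(w.round(1),w.mean(0)); d=w[1]-w[0];e=w[2]-w[1]; print(np.linalg.norm(d),np.linalg.norm(e),np.degrees(np.arctan2(d[1],d[0])),np.degrees(np.arctan2(e[1],e[0])))
print(bot.state()['ee_rot'])
E
```

```text
Traceback (most recent call last):
ValueError: max() iterable argument is empty
```

```bash
cat >> h.py <<'E'
def red(c,z,vmin=165,box=(0,0,640,480)):
    f=c['frame'];hsv=cv2.cvtColor(f,cv2.COLOR_BGR2HSV)
    k=cv2.inRange(hsv,(0,180,vmin),(8,255,255))|cv2.inRange(hsv,(172,180,vmin),(180,255,255))
    m=np.zeros_like(k); x0,y0,x1,y1=box; m[y0:y1,x0:x1]=k[y0:y1,x0:x1]
    q=max(cv2.findContours(m,0,2)[0],key=cv2.contourArea); b=cv2.boxPoints(cv2.minAreaRect(q))
    w=np.array([onz(c,*p,z)[:2]*1000 for p in b]); d=w[1]-w[0];e=w[2]-w[1]
    if np.linalg.norm(e)>np.linalg.norm(d): d,e=e,d
    a=np.degrees(np.arctan2(d[1],d[0])); a=(a+90)%180-90
    print('red ctr',w.mean(0).round(1),'size',np.linalg.norm(d).round(1),np.linalg.norm(e).round(1),'yaw',a.round(1),b.round(0).tolist())
    return w
E
python3 - <<'E'
from h import *
c=cap('wrist'); print(cv2.cvtColor(c['frame'],cv2.COLOR_BGR2HSV)[[205,233,240],325])
red(c,.098,box=(200,150,450,300),vmin=150)
E
```

```text
[[  1 235  75]
 [  1 235 162]
 [  1 233 161]]
red ctr [ 501.5 -301.7] size 47.2 17.8 yaw 15.6 [[291.0, 220.0], [360.0, 220.0], [360.0, 245.0], [291.0, 245.0]]
```

Both views agree within about 1 mm. Descend and grip.

```bash
python3 -m handwheel '[[[0.1,0,-2],0],[[0.1,0,-5],0],[[0.1,0,-8.5],0],[[0.1,0,-11],0],[[0.1,0,-11.9],0],[[0.1,0,-11.9],0]]' -1 && python3 -m handwheel '[[[0,0,0],0],[[0,0,0],0],[[0,0,0],0],[[0,0,0],0],[[0,0,0],0],[[0,0,0],0]]' 1 12
```

```text
clock: 2.8
tool_pos: [0.5006, -0.3022, 0.0833]
ee_rot: [-3.141, 0.001, 0.271]
contact_force: [-0.3, -0.4, -0.1]
gripper_width: 0.0929
clock: 3.55
tool_pos: [0.5006, -0.3021, 0.0833]
ee_rot: [-3.141, 0.001, 0.271]
contact_force: [-0.1, 0.3, 0.8]
gripper_width: 0.0378
```

```bash
python3 -m handwheel '[[[0,0,1],0],[[0,0,3],0],[[0,0,6],0],[[0,0,8],0],[[0,0,9],0],[[0,0,9],0]]'
```

```text
clock: 4.3
tool_pos: [0.5008, -0.3024, 0.1741]
ee_rot: [3.141, -0.0, 0.271]
contact_force: [0.3, 0.5, -1.4]
gripper_width: 0.0005
```

```bash
python3 - <<'E'
from h import *
cap('wrist','w2.png'); cap('scene','s2.png')
E
```

```text
(no output)
```

View pics/w2.png

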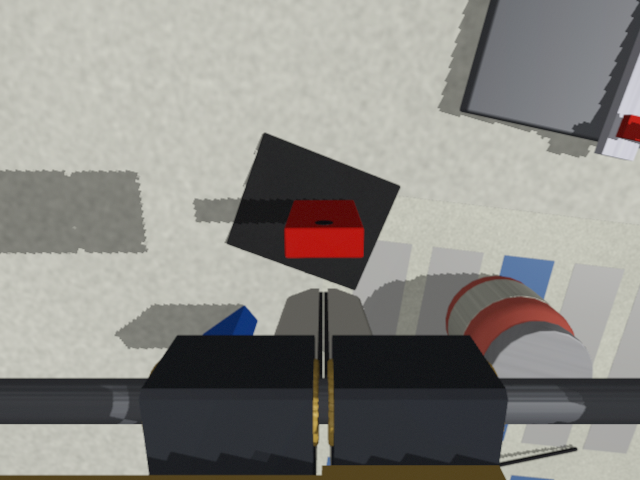

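View pics/s2.png

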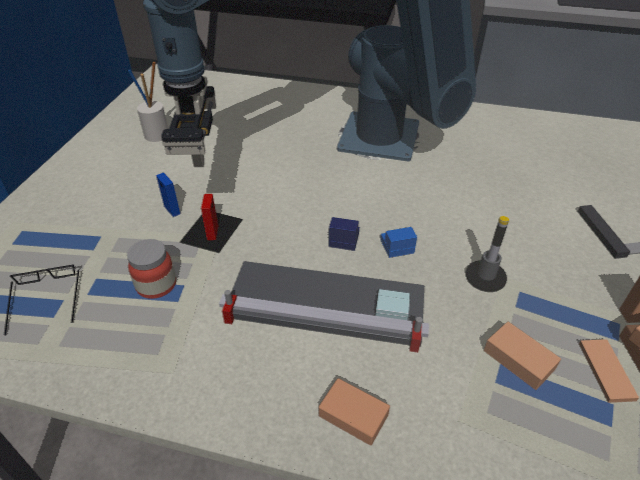

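```bash
python3 - <<'E'
from h import *
st=bot.state(); print(st['tool_pos'],st['ee_rot'],st['q'])
for n in('scene','top','wrist'):
    c=cap(n,'z_'+n+'.png'); R=cv2.Rodrigues(np.array(c['rvec']))[0]; print(n,proj(c,[st['tool_pos'],st['tool_pos']-[0,0,.017],[0.5015,-.3017,.098],[0,0,0]]).round(0).tolist(), (-R.T@np.array(c['tvec']).ravel()).round(3))
E
```

```text
[ 0.50016534 -0.30178528  0.172579  ] [-3.14008640e+00  1.46933477e-03  2.71041517e-01] [-7.33437214e-01  3.41705768e-01  1.49389446e+00 -4.47142717e-04
  1.30805189e+00 -1.00436104e+00]
scene [[200.0, 171.0], [201.0, 178.0], [205.0, 200.0], [378.0, 136.0]] [1.298 0.152 0.813]
top [[474.0, 271.0], [472.0, 271.0], [463.0, 272.0], [312.0, 524.0]] [ 0.461 -0.015  1.183]
wrist [[323.0, 291.0], [323.0, 278.0], [325.0, 246.0], [-378.0, -518.0]] [ 0.48  -0.229  0.355]
```

View pics/z_top.png

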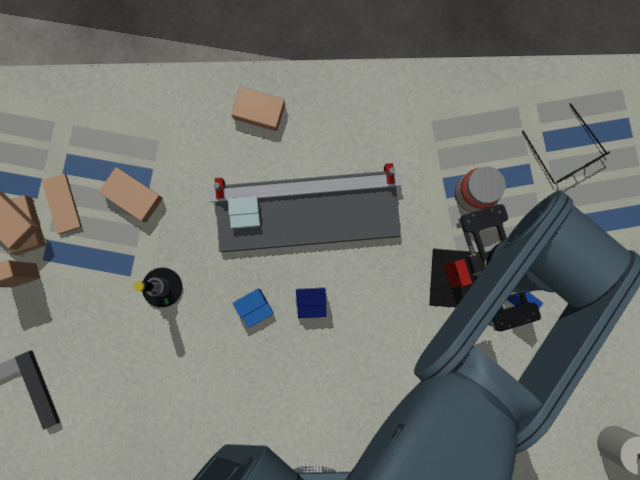

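The jaws closed on nothing and the spacer wasn't disturbed. I need to see where the fingertips really are compared with the reported TCP.

```bash
python3 - <<'E'
import cv2
s=cv2.imread('pics/z_scene.png'); t=cv2.imread('pics/z_top.png')
for im,p,col in((s,(200,171),(0,255,0)),(s,(201,178),(0,255,255)),(t,(474,271),(0,255,0))): im[p[1],p[0]]=col
a=cv2.resize(s[100:260,130:260],None,fx=3.7,fy=3.7,interpolation=0); b=cv2.resize(t[190:350,430:510],None,fx=3.7,fy=3.7,interpolation=0)
import numpy as np
cv2.imwrite('pics/z1.png',np.hstack([a,b]))
E
```

```text
(no output)
```

View pics/z1.png

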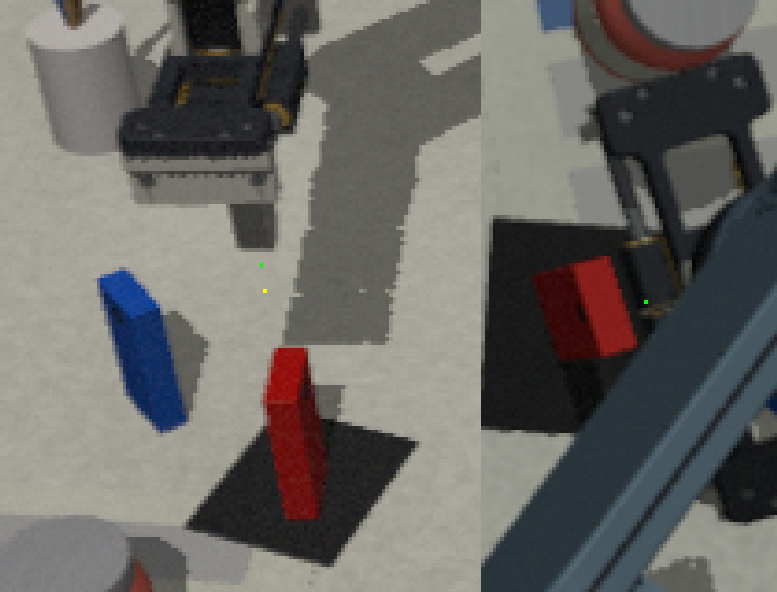

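```bash
python3 - <<'E'
import cv2,numpy as np
from h import *
w=cv2.imread('pics/z_wrist.png')
cv2.imwrite('pics/z2.png',cv2.resize(w[180:400,220:420],None,fx=2.7,fy=2.7,interpolation=0))
E
```

```text
(no output)
```

View pics/z2.png

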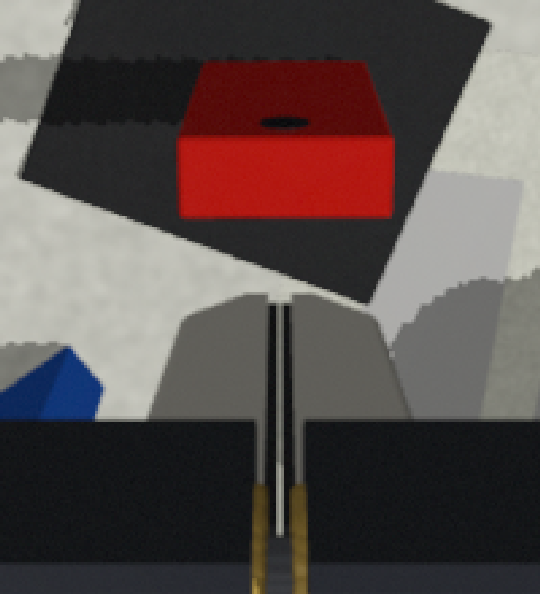

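```bash
python3 - <<'E'
from h import *
c=cap('wrist'); s=cap('scene')
o,d=ray(c,323.7,289)
for z in np.arange(.14,.22,.01):
    P=o+d*(z-o[2])/d[2]; print(z.round(3),P.round(4),proj(s,[P]).round(1))
print(bot.state()['tool_pos'])
E
```

```text
0.14 [ 0.5038 -0.3135  0.14  ] [[196.7 183.8]]
0.15 [ 0.5028 -0.3095  0.15  ] [[197.9 179.9]]
0.16 [ 0.5017 -0.3056  0.16  ] [[199.2 176. ]]
0.17 [ 0.5006 -0.3017  0.17  ] [[200.4 172.1]]
0.18 [ 0.4995 -0.2977  0.18  ] [[201.7 168.1]]
0.19 [ 0.4984 -0.2938  0.19  ] [[202.9 164.1]]
0.2 [ 0.4973 -0.2898  0.2   ] [[204.2 160. ]]
0.21 [ 0.4962 -0.2859  0.21  ] [[205.5 155.8]]
[ 0.50026048 -0.3019018   0.17257415]
```

Triangulating from the scene and wrist views puts the fingertips at about z=0.181, but the reported TCP implies 0.156. So the real tips are about 25 mm higher than the state says, while x and y agree. That explains closing above the spacer. I'll grip lower, which is safe either way, and use the grip to check the offset.

```bash
python3 -m handwheel '[[[0.1,0,0],0],[[0.1,0,0],0],[[0.1,0,0],0],[[0.1,0,0],0],[[0.1,0,-1],0],[[0.1,0,-3],0],[[0.1,0,-6],0],[[0.1,0,-8.5],0],[[0.1,0,-9.4],0],[[0.1,0,-9.4],0],[[0.1,0,-9.4],0]]' -1 && python3 - <<'E'
from h import *
s=cap('scene'); cv2.imwrite('pics/s3.png',cv2.resize(s['frame'][100:260,100:300],None,fx=4,fy=3.7,interpolation=0))
st=bot.state();print(st['gripper_width'],proj(s,[st['tool_pos']-[0,0,.017]]))
E
```

```text
clock: 6.02
tool_pos: [0.5019, -0.3024, 0.0795]
ee_rot: [-3.142, 0.001, 0.271]
contact_force: [0.8, -0.0, -0.1]
gripper_width: 0.0931
0.09253570663877209 [[207.19464243 212.05945026]]
```

View pics/s3.png

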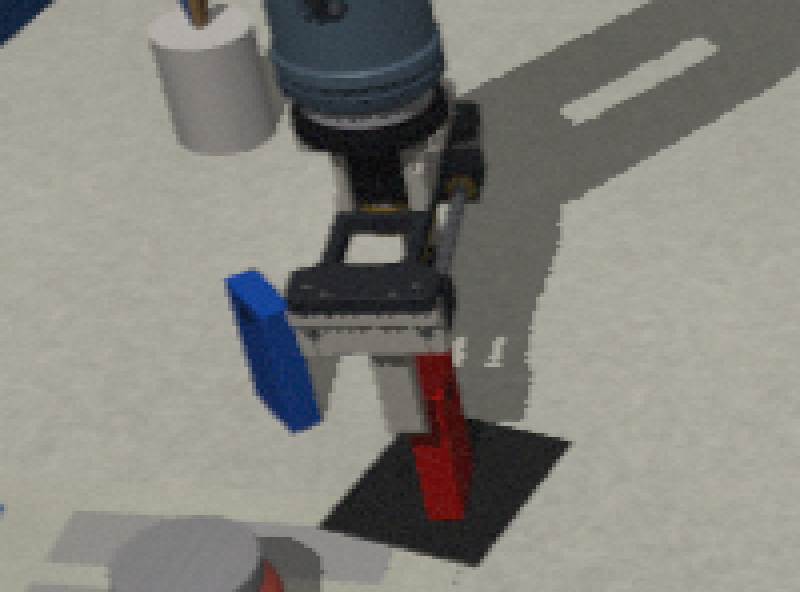

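```bash
python3 - <<'E'
from h import *
s=cap('scene'); w=cap('wrist','w3.png'); t=cap('top','t3.png'); st=bot.state(); p=st['tool_pos']; a=st['ee_rot'][2]; j=np.array([np.cos(a),np.sin(a),0]); print(p,a)
for r in(.0465,.064): print(proj(s,[p+j*r-[0,0,.017]+dy*np.array([-j[1],j[0],0]) for dy in(-.0075,.0075)]).round(1).tolist())
for z in(.0,.02,.04,.0625,.08): print(z,onz(s,201,217,z).round(4))
red(t,.098,100,(430,230,500,310)); 
E
```

```text
[ 0.50168196 -0.30223089  0.07939169] 0.27096683880060035
[[201.0, 226.2], [208.0, 226.1]]
[[199.8, 231.7], [206.9, 231.7]]
0.0 [ 0.4559 -0.3474  0.    ]
0.02 [ 0.4766 -0.3352  0.02  ]
0.04 [ 0.4973 -0.3229  0.04  ]
0.0625 [ 0.5206 -0.3091  0.0625]
0.08 [ 0.5387 -0.2983  0.08  ]
red ctr [ 516.5 -288.1] size 8.5 3.1 yaw 16.2 [[454.0, 262.0], [456.0, 262.0], [457.0, 266.0], [456.0, 266.0]]
```

View pics/w3.png

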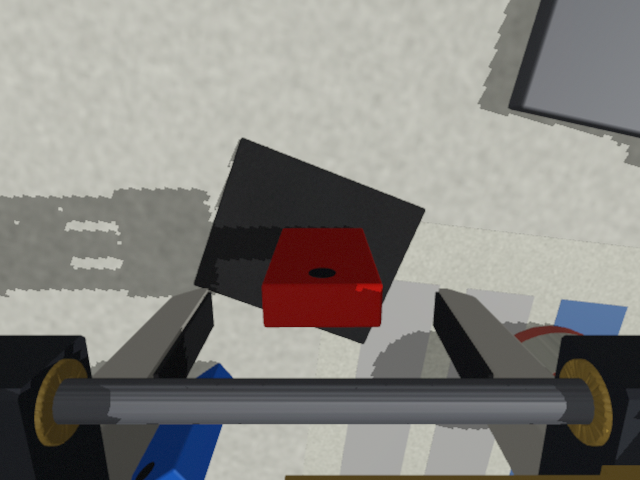

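```bash
python3 - <<'E'
from h import *
print(bot.finger_overhang,[a for a in dir(bot) if a[0]!='_'])
w=cap('wrist');p=bot.state()['tool_pos']
print(proj(w,[p,p-[0,0,.017],[.5015,-.3017,.098]]))
E
```

```text
0.017 ['PlanningError', 'capture', 'finger_overhang', 'hand_in', 'state']
[[322.51428556 290.45407168]
 [322.58030173 277.19457145]
 [322.50273318 306.86856669]]
```

```bash
python3 -m handwheel '[[[0,0,-1],0],[[0,0,-2.5],0],[[0,0,-3.4],0],[[0,0,-3.4],0],[[0,0,-3.4],0]]' -1 && python3 - <<'E'
from h import *
s=cap('scene'); cv2.imwrite('pics/s4.png',cv2.resize(s['frame'][100:260,100:300],None,fx=4,fy=3.7,interpolation=0))
E
```

```text
clock: 6.9
tool_pos: [0.5017, -0.3023, 0.0453]
ee_rot: [-3.141, 0.001, 0.271]
contact_force: [0.3, 0.5, 0.9]
gripper_width: 0.0929
```

View pics/s4.png

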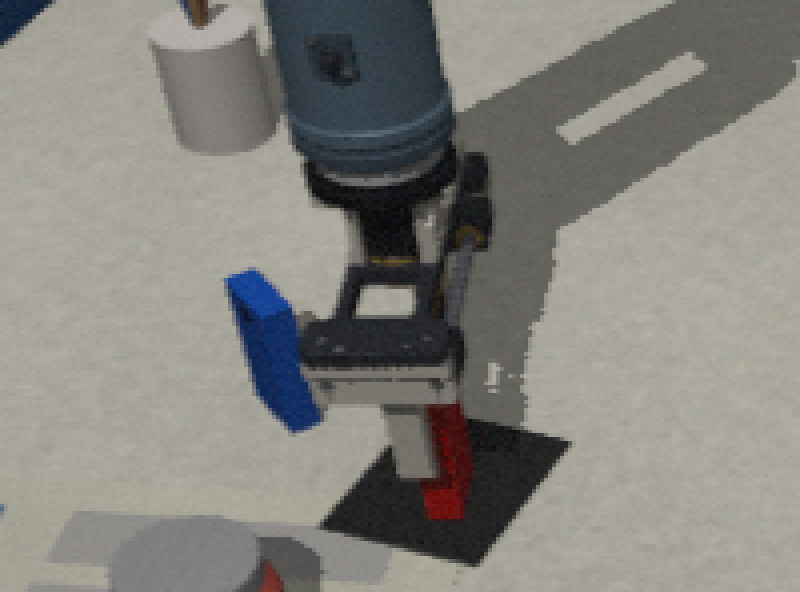

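```bash
python3 - <<'E'
from h import *
s=cap('scene'); st=bot.state(); p=st['tool_pos']; a=st['ee_rot'][2]; j=np.array([np.cos(a),np.sin(a),0]); n=np.array([-j[1],j[0],0])
for off in (0,.015,.026,.035):
    q=[p+j*r+n*dy+[0,0,-.017+off] for r in(.0465,.064) for dy in(-.0075,.0075)]
    print(off,((proj(s,q)-100)*[4,3.7]).round(0).tolist())
# spacer base corners
q=[np.array([.5015,-.3017,z])+j*.025+n*dy for z in(.003,.098) for dy in(-.01,.01)]
print(((proj(s,q)-100)*[4,3.7]).round(0).tolist())
E
```

```text
0 [[413.0, 510.0], [440.0, 509.0], [408.0, 530.0], [436.0, 530.0]]
0.015 [[409.0, 491.0], [436.0, 491.0], [404.0, 511.0], [432.0, 511.0]]
0.026 [[406.0, 477.0], [433.0, 477.0], [401.0, 498.0], [429.0, 497.0]]
0.035 [[403.0, 466.0], [431.0, 465.0], [398.0, 486.0], [427.0, 486.0]]
[[422.0, 516.0], [457.0, 516.0], [396.0, 396.0], [434.0, 395.0]]
```

```bash
python3 -m handwheel '[[[0,0,0],0],[[0,0,0],0],[[0,0,0],0],[[0,0,0],0],[[0,0,0],0],[[0,0,0],0],[[0,0,0],0],[[0,0,0],0],[[0,0,0],0]]' 1 12
```

```text
clock: 8.12
tool_pos: [0.5019, -0.3024, 0.0456]
ee_rot: [3.141, 0.0, 0.271]
contact_force: [-0.9, -0.8, 0.1]
gripper_width: 0.0505
```

```bash
python3 -m handwheel '[[[0,0,1],0],[[0,0,4],0],[[0,0,7],0],[[0,0,10],0],[[0,0,12],0],[[0,0,12],0],[[0,0,12],0]]' && python3 - <<'E'
from h import *
s=cap('scene'); cv2.imwrite('pics/s5.png',cv2.resize(s['frame'][60:220,100:300],None,fx=4,fy=3.7,interpolation=0))
cap('wrist','w5.png')
E
```

```text
clock: 9.0
tool_pos: [0.5014, -0.302, 0.1649]
ee_rot: [-3.141, 0.001, 0.271]
contact_force: [-0.8, 1.3, -1.5]
gripper_width: 0.05
```

View pics/s5.png

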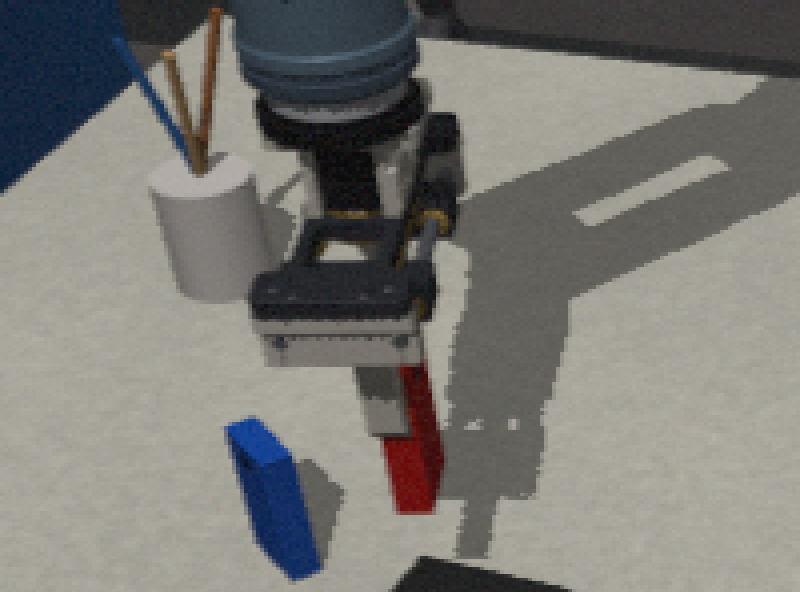

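View pics/w5.png

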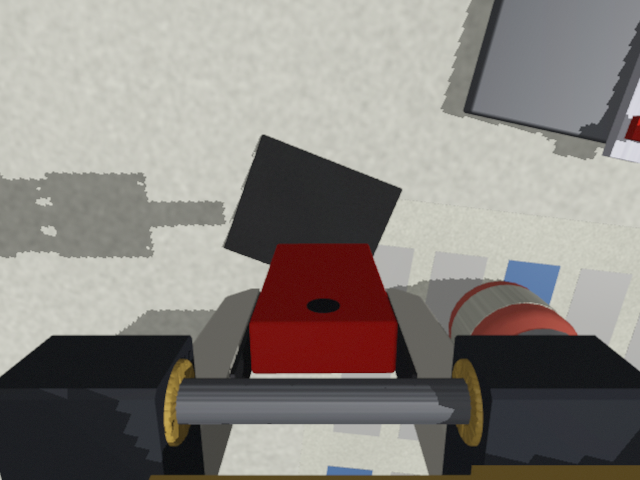

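The grip is good: width 50 mm and the spacer hangs upright. Heights from here are relative. It stood on the mat (3 mm) at TCP z 0.0456, so it will stand on the slab (20 mm) at about 0.0626. Moving to the gap beside block0.

```bash
python3 -m handwheel '[[[0.7,2,0],-1],[[2,6,0],-3],[[3.5,10,0],-5],[[5.2,15,0],-7],[[6.9,20,0],-9],[[8.6,25,0],-10],[[10.2,30,0],-11],[[11.5,34,0],-11.8],[[12.6,37,0],-11.8],[[13.3,38.5,0],-11.8],[[13.4,38.8,0],-11.8],[[13.4,38.8,0],-11.8],[[13.4,38.8,0],-11.8]]' && python3 - <<'E'
from h import *
c=cap('wrist','w6.png'); cap('top','t6.png')
E
```

```text
clock: 10.72
tool_pos: [0.635, 0.0848, 0.1644]
ee_rot: [-3.14, 0.002, 0.064]
contact_force: [0.4, 0.1, -1.4]
gripper_width: 0.0501
```

View pics/w6.png

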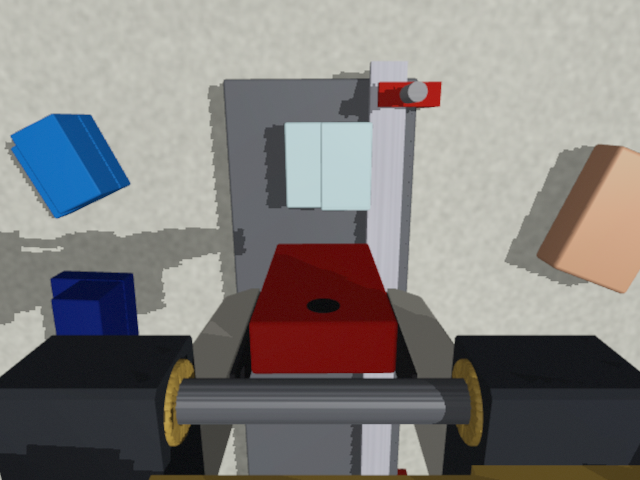

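View pics/t6.png

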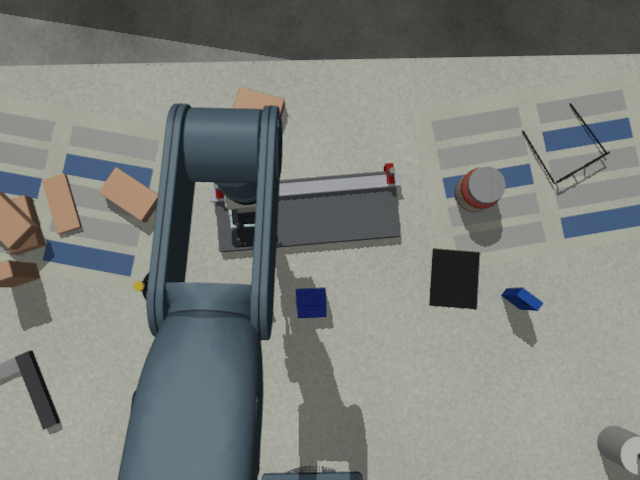

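```bash
python3 - <<'E'
from h import *
c=cap('wrist'); st=bot.state(); print(st['tool_pos'],np.degrees(st['ee_rot'][2]))
for n,u,v,z in (('tower -y front',321,209.5,.05),('tower -y back',371,209.5,.05),('tower +y b',371,122.5,.05),('tower +y f',321,122.5,.05),('step f +y',285.5,122.5,.04),('step f -y',286.5,207.5,.04),('slab f +y',225,81,.02),('slab f low',235,287,.02)):
    print(n,(onz(c,u,v,z)*1000).round(1))
print('spacer top', [(onz(c,u,v,.2168)*1000).round(1).tolist() for u,v in((252,320),(395,320),(396,373),(251,373))])
E
```

```text
[0.63515062 0.0852165  0.16453649] 3.6578886303997886
tower -y front [633.   99.1  50. ]
tower -y back [668.1 101.3  50. ]
tower +y b [662.5 160.   50. ]
tower +y f [629.3 157.9  50. ]
step f +y [604.9 156.2  40. ]
step f -y [608.   96.8  40. ]
slab f +y [558.9 181.7  20. ]
slab f low [567.3  24.1  20. ]
spacer top [[611.4, 94.8, 216.8], [658.7, 97.9, 216.8], [661.3, 78.0, 216.8], [611.4, 74.7, 216.8]]
```

Clearance to block0 is about 2.5 mm. Lower to the slab.

```bash
python3 -m handwheel '[[[0,0,-2],0],[[0,0,-5],0],[[0,0,-8],0],[[0,0,-9.5],0],[[0,0,-9.9],0],[[0,0,-10],0],[[0,0,-10.1],0],[[0,0,-10.1],0]]'
```

```text
clock: 11.88
tool_pos: [0.6357, 0.0852, 0.0643]
ee_rot: [-3.14, 0.0, 0.064]
contact_force: [1.2, 0.5, -1.7]
gripper_width: 0.0503
```

Now lower by fractions of a millimetre, then ease towards block0 (+y) until I feel contact.

```bash
python3 -m handwheel '[[[0,0,-0.05],0],[[0,0,-0.1],0],[[0,0,-0.15],0],[[0,0,-0.2],0],[[0,0,-0.2],0]]'; python3 -m handwheel '[[[0,0.05,0],0],[[0,0.1,0],0],[[0,0.15,0],0],[[0,0.15,0],0]]'; python3 -m handwheel '[[[0,0.05,0],0],[[0,0.1,0],0],[[0,0.1,0],0]]'
```

```text
clock: 12.5
tool_pos: [0.6356, 0.0853, 0.0626]
ee_rot: [-3.14, 0.0, 0.064]
contact_force: [-2.1, -0.8, 2.4]
gripper_width: 0.0501
clock: 13.0
tool_pos: [0.6358, 0.0868, 0.0626]
ee_rot: [-3.14, -0.0, 0.064]
contact_force: [-0.1, -1.1, -0.0]
gripper_width: 0.0496
clock: 13.38
tool_pos: [0.6358, 0.0877, 0.0626]
ee_rot: [-3.14, -0.0, 0.064]
contact_force: [0.1, -1.4, 1.0]
gripper_width: 0.0501
```

```bash
python3 -m handwheel '[[[0,0.05,0],0],[[0,0.1,0],0],[[0,0.1,0],0]]'; python3 - <<'E'
from h import *
c=cap('wrist','w7.png')
E
```

```text
clock: 13.75
tool_pos: [0.6357, 0.0883, 0.0627]
ee_rot: [-3.141, 0.0, 0.064]
contact_force: [-0.9, -2.8, 1.9]
gripper_width: 0.0498
```

View pics/w7.png

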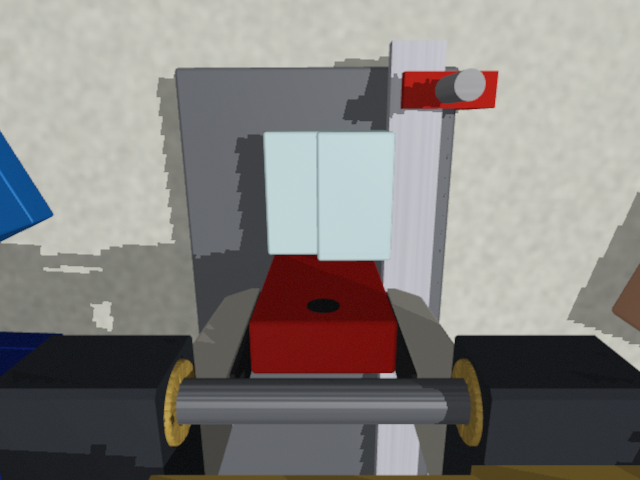

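Contact: -2.8 N and the travel is stalling, and the spacer visibly meets block0's face. Release it and rise.

```bash
python3 -m handwheel '[[[0,0,0],0],[[0,0,0],0],[[0,0,0],0],[[0,0,0],0],[[0,0,0],0]]' -1 && python3 -m handwheel '[[[0,0,1],0],[[0,0,4],0],[[0,0,8],0],[[0,0,12],0],[[0,0,14],0],[[0,-1,14],0],[[0,-1,14],0]]' && python3 - <<'E'
from h import *
c=cap('wrist','w8.png'); 
E
```

```text
clock: 14.42
tool_pos: [0.6357, 0.0884, 0.0627]
ee_rot: [-3.141, 0.0, 0.064]
contact_force: [-0.2, -0.0, -0.1]
gripper_width: 0.0918
clock: 15.3
tool_pos: [0.6352, 0.0774, 0.2018]
ee_rot: [-3.141, 0.001, 0.063]
contact_force: [0.1, -0.4, -0.7]
gripper_width: 0.0929
```

View pics/w8.png

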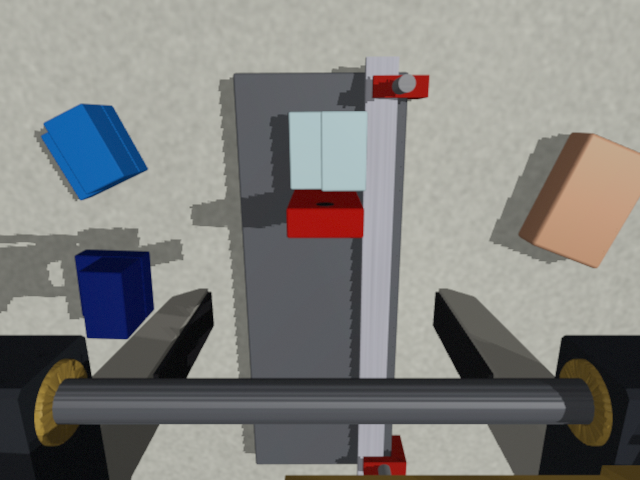

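The spacer stands square against block0. Next, hover the wrist camera over the mid-blue block.

```bash
python3 -m handwheel '[[[-2,-0.3,0],6],[[-5,-0.8,0],12],[[-9,-1.5,0],18],[[-13,-2.2,0],24.7],[[-15,-2.5,0],24.7],[[-15.1,-2.5,0],24.7],[[-15.1,-2.5,0],24.7]]' && python3 - <<'E'
from h import *
c=cap('wrist','w9.png'); 
E
```

```text
clock: 16.23
tool_pos: [0.4845, 0.0528, 0.2009]
ee_rot: [-3.14, 0.002, 0.494]
contact_force: [0.5, -0.5, -0.6]
gripper_width: 0.0928
```

View pics/w9.png

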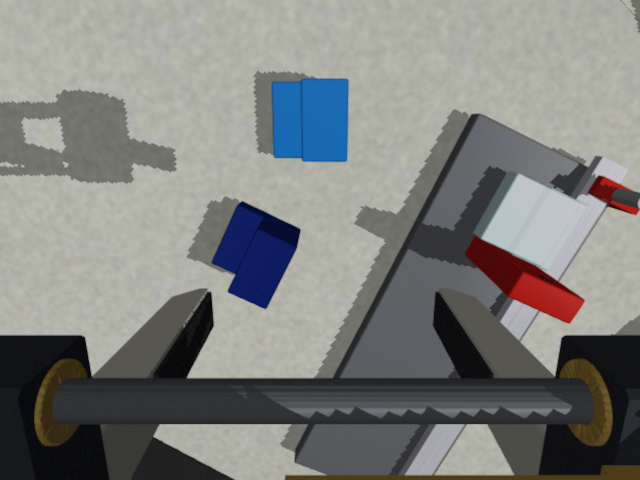

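The blue block's tower top spans (302,79)–(348,161) with its step to the left, towards the robot. Navy's step also faces the robot.

```bash
cat >> h.py <<'E'
def quad(c,pts,z):
    q=np.array([onz(c,*p,z)[:2]*1000 for p in pts]); # order: front+y, back+y, back-y, front-y
    y=(q[0]-q[3]+q[1]-q[2]); x=(q[1]-q[0]+q[2]-q[3])
    print('ctr',q.mean(0).round(1),'dx',np.linalg.norm(x/2).round(1),'dy',np.linalg.norm(y/2).round(1),'yaw x',np.degrees(np.arctan2(x[1],x[0])).round(1),'y',np.degrees(np.arctan2(-y[0],y[1])).round(1))
    return q
E
python3 - <<'E'
from h import *
c=cap('wrist'); f=c['frame']; hsv=cv2.cvtColor(f,cv2.COLOR_BGR2HSV)
print(bot.state()['tool_pos'])
quad(c,[(301.5,78.5),(348,79),(347,161),(302,160)],.05)
quad(c,[(272,82),(301,82),(301,158),(273.5,158)],.02)
quad(c,[(264,223),(299.5,246),(266,308),(229,290)],.06)
E
```

```text
[0.48479073 0.05283712 0.20091604]
ctr [450.2 118.3] dx 34.1 dy 58.7 yaw x 27.4 y 28.2
ctr [423.4 103.4] dx 23.0 dy 59.5 yaw x 28.3 y 27.6
ctr [461.5  -3.5] dx 33.1 dy 61.7 yaw x -2.9 y -0.0
```

```bash
python3 -m handwheel '[[[-1,2,0],0],[[-2.5,4.5,0],0],[[-3.45,6.5,0],0],[[-3.45,6.55,0],0],[[-3.45,6.55,-3],0],[[-3.45,6.55,-7],0],[[-3.45,6.55,-11],0],[[-3.45,6.55,-14],0],[[-3.45,6.55,-15.5],0],[[-3.45,6.55,-16],0],[[-3.45,6.55,-16],0]]' && python3 - <<'E'
from h import *
c=cap('wrist','w10.png'); s=cap('scene'); cv2.imwrite('pics/s10.png',cv2.resize(s['frame'][150:300,320:480],None,fx=4,fy=4,interpolation=0))
E
```

```text
clock: 17.7
tool_pos: [0.4509, 0.118, 0.0409]
ee_rot: [-3.14, 0.003, 0.494]
contact_force: [-0.2, 0.3, 0.6]
gripper_width: 0.0933
```

View pics/s10.png

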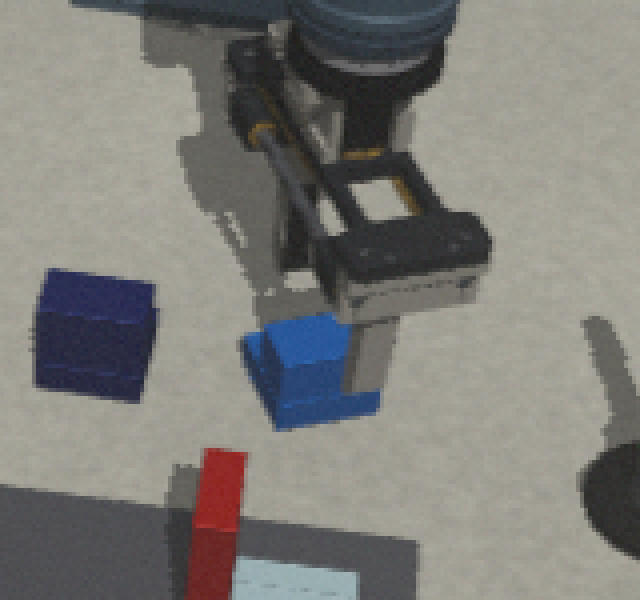

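View pics/w10.png

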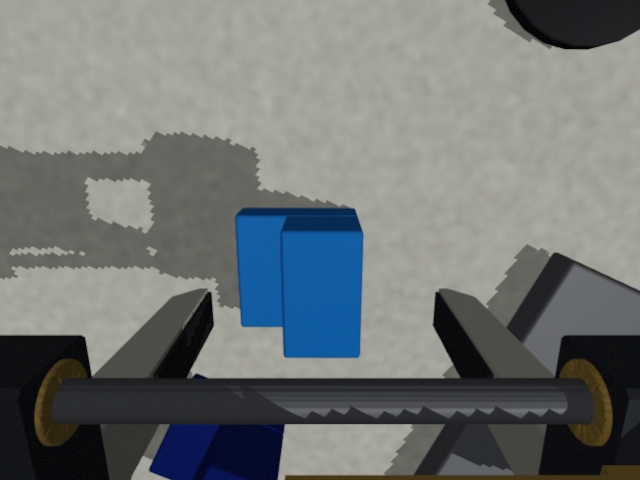

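```bash
python3 - <<'E'
from h import *
s=cap('scene'); st=bot.state(); p=st['tool_pos']; a=st['ee_rot'][2]; j=np.array([np.cos(a),np.sin(a),0]); n=np.array([-j[1],j[0],0])
for off in (0,.026,.035,.045):
    q=[p+j*r+n*dy+[0,0,-.017+off] for r in(.0465,.055,.064) for dy in(-.0105,.0105)]
    print(off,((proj(s,q)-[320,150])*4).round(0).tolist())
E
```

```text
0 [[326.0, 430.0], [364.0, 423.0], [332.0, 441.0], [370.0, 434.0], [338.0, 453.0], [376.0, 446.0]]
0.026 [[332.0, 395.0], [370.0, 388.0], [338.0, 406.0], [376.0, 399.0], [344.0, 418.0], [382.0, 411.0]]
0.035 [[334.0, 382.0], [372.0, 375.0], [340.0, 393.0], [378.0, 386.0], [346.0, 405.0], [385.0, 398.0]]
0.045 [[336.0, 368.0], [374.0, 361.0], [342.0, 379.0], [381.0, 372.0], [348.0, 391.0], [387.0, 384.0]]
```

The geometry puts the true tips about 18 mm above the reported TCP z, an offset of about +35 mm. I'll descend to TCP z 0.014, which puts the tips at about 0.03: on the tower and above the step.

```bash
python3 -m handwheel '[[[0,0,-0.8],0],[[0,0,-1.6],0],[[0,0,-2.2],0],[[0,0,-2.6],0],[[0,0,-2.7],0],[[0,0,-2.7],0]]' && python3 -m handwheel '[[[0,0,0],0],[[0,0,0],0],[[0,0,0],0],[[0,0,0],0],[[0,0,0],0],[[0,0,0],0],[[0,0,0],0],[[0,0,0],0]]' 1 20 && python3 - <<'E'
from h import *
c=cap('wrist','w11.png'); s=cap('scene'); cv2.imwrite('pics/s11.png',cv2.resize(s['frame'][150:300,320:480],None,fx=4,fy=4,interpolation=0))
E
```

```text
clock: 18.6
tool_pos: [0.4512, 0.1182, 0.0146]
ee_rot: [-3.141, 0.001, 0.494]
contact_force: [0.4, 0.1, 0.3]
gripper_width: 0.0929
clock: 19.6
tool_pos: [0.451, 0.1181, 0.0146]
ee_rot: [-3.141, 0.002, 0.494]
contact_force: [-1.4, -0.6, 0.4]
gripper_width: 0.0352
```

View pics/s11.png

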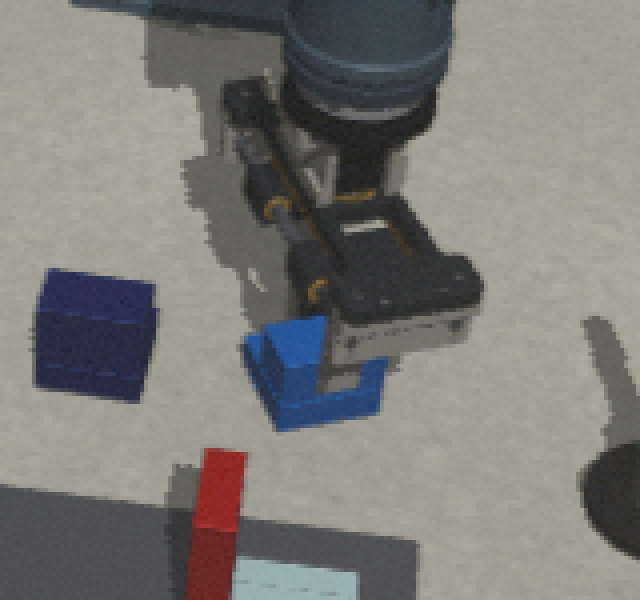

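View pics/w11.png

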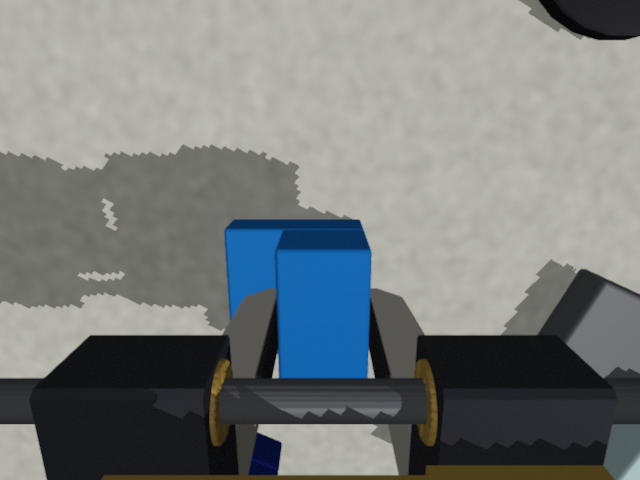

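Gripped at 35 mm on the tower. Lift it, swing clear of the spacer, and come in 3–4 mm short of both stops.

```bash
python3 -m handwheel '[[[0,0,1],0],[[0,0,4],0],[[0,0,8],0],[[0,-1.5,9],-4],[[1.5,-4,9],-10],[[4,-6.5,9],-17],[[8,-7.3,9],-24.6],[[12,-7.3,9],-24.6],[[16,-7.3,9],-24.6],[[19,-7.3,9],-24.6],[[19.9,-7.3,9],-24.6],[[19.9,-7.3,9],-24.6],[[19.9,-7.3,9],-24.6]]' && python3 - <<'E'
from h import *
c=cap('wrist','w12.png')
E
```

```text
clock: 21.32
tool_pos: [0.6484, 0.045, 0.104]
ee_rot: [-3.141, 0.004, 0.064]
contact_force: [-1.0, -0.3, -3.6]
gripper_width: 0.0345
```

View pics/w12.png

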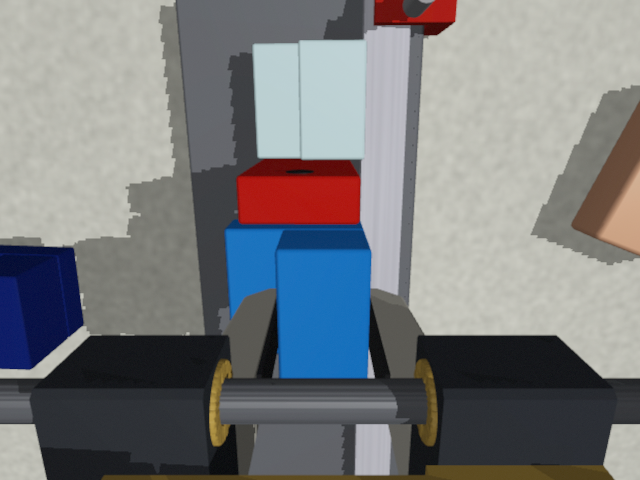

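```bash
python3 -m handwheel '[[[0,0,-1],0],[[0,0,-3],0],[[0,0,-5],0],[[0,0,-6.3],0],[[0,0,-6.6],0],[[0,0,-6.7],0],[[0,0,-6.8],0],[[0,0,-6.8],0]]' && python3 -m handwheel '[[[0,0,-0.05],0],[[0,0,-0.1],0],[[0,0,-0.15],0],[[0,0,-0.15],0]]'; python3 - <<'E'
from h import *
c=cap('wrist','w13.png')
E
```

```text
clock: 22.38
tool_pos: [0.649, 0.0451, 0.0369]
ee_rot: [-3.141, 0.002, 0.064]
contact_force: [0.8, -0.9, -3.5]
gripper_width: 0.0346
clock: 22.88
tool_pos: [0.6489, 0.0451, 0.0353]
ee_rot: [-3.141, 0.002, 0.064]
contact_force: [0.3, -0.6, -3.2]
gripper_width: 0.0349
```

View pics/w13.png

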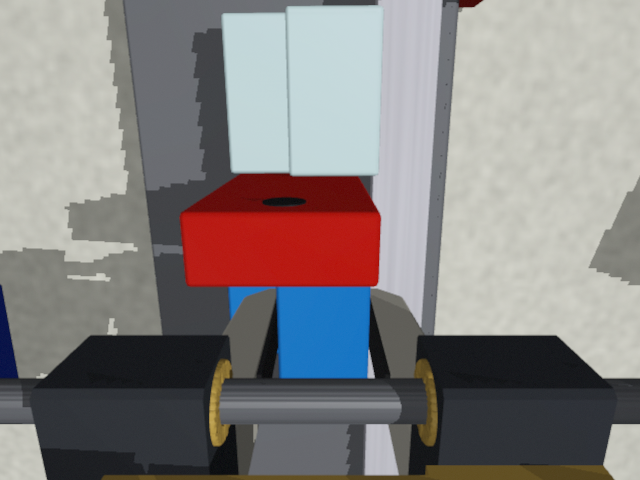

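```bash
python3 -m handwheel '[[[0,0,-0.05],0],[[0,0,-0.1],0],[[0,0,-0.1],0]]'; python3 -m handwheel '[[[0.1,0,0],0],[[0.2,0,0],0],[[0.3,0,0],0],[[0.35,0,0],0],[[0.35,0,0],0]]'; python3 -m handwheel '[[[0.05,0,0],0],[[0.1,0,0],0],[[0.1,0,0],0]]'
```

```text
clock: 23.3
tool_pos: [0.649, 0.0451, 0.0346]
ee_rot: [-3.141, 0.002, 0.064]
contact_force: [-1.2, 0.0, -1.7]
gripper_width: 0.0348
clock: 23.92
tool_pos: [0.6526, 0.0451, 0.0346]
ee_rot: [-3.141, 0.002, 0.064]
contact_force: [-0.2, 0.1, -1.7]
gripper_width: 0.0351
clock: 24.3
tool_pos: [0.6533, 0.0451, 0.0346]
ee_rot: [-3.141, 0.002, 0.065]
contact_force: [-2.8, -0.5, -0.2]
gripper_width: 0.035
```

The back touches the straightedge (-2.8 N, computed plinth x 12.47 against the ideal 12.5). Now slide along the edge to the spacer.

```bash
python3 -m handwheel '[[[0,0.1,0],0],[[-0.01,0.2,0],0],[[-0.02,0.3,0],0],[[-0.02,0.3,0],0]]'; python3 -m handwheel '[[[0,0.05,0],0],[[-0.01,0.1,0],0],[[-0.01,0.1,0],0]]'; python3 -m handwheel '[[[0,0.05,0],0],[[0,0.05,0],0],[[0,0.05,0],0]]'
```

```text
clock: 24.8
tool_pos: [0.6531, 0.048, 0.0346]
ee_rot: [-3.141, 0.002, 0.065]
contact_force: [-1.4, -2.6, -0.8]
gripper_width: 0.0345
clock: 25.18
tool_pos: [0.6531, 0.0487, 0.0347]
ee_rot: [-3.142, 0.002, 0.065]
contact_force: [-2.2, -4.9, -1.6]
gripper_width: 0.0349
clock: 25.55
tool_pos: [0.653, 0.0487, 0.0347]
ee_rot: [3.141, 0.002, 0.065]
contact_force: [-2.9, -4.6, -0.4]
gripper_width: 0.0346
```

Contact with the spacer at -4.9 N. Release and inspect.

```bash
python3 -m handwheel '[[[0,0,0],0],[[0,0,0],0],[[0,0,0],0],[[0,0,0],0],[[0,0,0],0],[[0,0,0],0]]' -1 && python3 -m handwheel '[[[0,0,1],0],[[0,0,4],0],[[0,0,8],0],[[0,-2,13],0],[[0,-5,16.5],0],[[0,-6,17],0],[[0,-6,17],0]]' && python3 - <<'E'
from h import *
c=cap('wrist','w14.png'); cap('top','t14.png')
E
```

```text
clock: 26.3
tool_pos: [0.6531, 0.0488, 0.0347]
ee_rot: [3.141, 0.002, 0.065]
contact_force: [0.2, 0.4, 0.3]
gripper_width: 0.0899
clock: 27.18
tool_pos: [0.6528, -0.0116, 0.2043]
ee_rot: [3.141, 0.003, 0.063]
contact_force: [0.7, 0.9, 0.0]
gripper_width: 0.0929
```

View pics/w14.png

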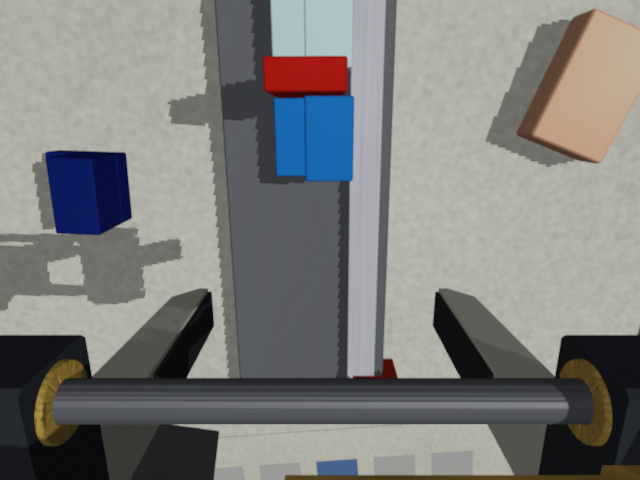

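```bash
cat >> h.py <<'E'
O=np.array([635.4,128.7]);A=np.radians(3.7);XV=np.array([np.cos(A),np.sin(A)]);YV=np.array([-np.sin(A),np.cos(A)])
def b0(p):  # world mm -> block0-frame mm
    d=np.asarray(p)[:2]-O; return np.array([d@XV,d@YV]).round(1)
E
python3 - <<'E'
from h import *
c=cap('wrist'); print(bot.state()['clock'])
q=quad(c,[(304.5,95.5),(353,96),(352,181),(306,180)],.07); print('tower rel b0',b0(q.mean(0)))
for p,z in(((271,55),.04),((305,55.5),.05),((352,55.5),.05)): print('b0 -y face',b0(onz(c,*p,z)*1000))
print('red',[b0(onz(c,*p,.115)*1000) for p in((264,57),(346,57),(346,92),(264,93))])
q=quad(c,[(48,152),(95,152),(99,233),(56,233)],.06);
E
```

```text
27.325
ctr [651.9  51. ] dx 33.7 dy 58.8 yaw x 2.9 y 4.1
tower rel b0 [ 11.4 -78.6]
b0 -y face [-31.6 -19.1]
b0 -y face [ -5.9 -20.7]
b0 -y face [ 28.  -20.7]
red [array([-26.9, -29.9]), array([ 20.8, -29.9]), array([ 21.1, -49.2]), array([-27.6, -49.7])]
ctr [460.8  -2.5] dx 34.5 dy 62.6 yaw x 3.8 y -1.2
```

The row matches: the blue tower is at (11.4,-78.6) in block0's frame against a nominal (12.5,-80), within vision error. Now take the spacer out of this gap.

```bash
python3 -m handwheel '[[[-0.4,2.5,0],0],[[-1,6,0],0],[[-1.6,9,0],0],[[-1.7,10,0],0],[[-1.7,10,0],0],[[-1.7,10,-3],0],[[-1.7,10,-7],0],[[-1.7,10,-11],0],[[-1.7,10,-13.5],0],[[-1.7,10,-14.1],0],[[-1.7,10,-14.1],0],[[-1.7,10,-14.1],0]]' -1 && python3 -m handwheel '[[[0,0,0],0],[[0,0,0],0],[[0,0,0],0],[[0,0,0],0],[[0,0,0],0],[[0,0,0],0],[[0,0,0],0]]' 1 12 && python3 - <<'E'
from h import *
c=cap('wrist','w15.png')
E
```

```text
clock: 28.82
tool_pos: [0.6362, 0.0895, 0.0632]
ee_rot: [-3.141, 0.003, 0.065]
contact_force: [0.1, 1.1, -0.1]
gripper_width: 0.0926
clock: 29.7
tool_pos: [0.6361, 0.0895, 0.0631]
ee_rot: [-3.141, 0.003, 0.065]
contact_force: [-0.6, 0.7, 0.4]
gripper_width: 0.0499
```

View pics/w15.png

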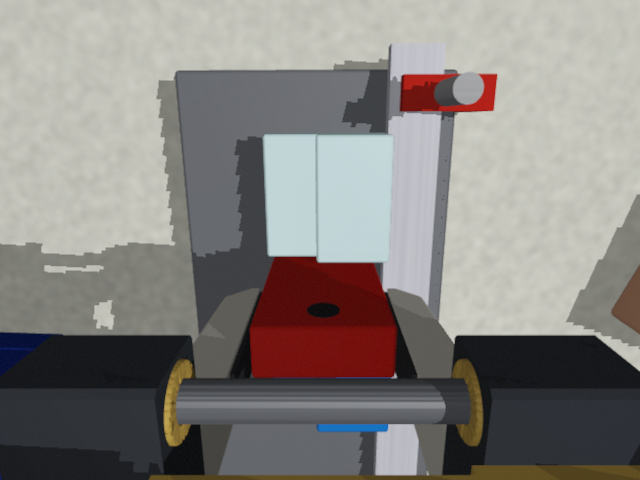

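```bash
python3 -m handwheel '[[[0,0,0.5],0],[[0,0,2],0],[[0,0,5],0],[[0,0,8],0],[[0,0,9],0],[[0.1,-2,9],0],[[0.4,-6,9],0],[[0.5,-8.2,9],0],[[0.5,-8.3,9],0],[[0.5,-8.3,9],0]]' && python3 - <<'E'
from h import *
c=cap('wrist','w16.png')
E
```

```text
clock: 31.0
tool_pos: [0.6408, 0.0068, 0.1525]
ee_rot: [-3.14, 0.004, 0.064]
contact_force: [-0.2, 0.1, -1.4]
gripper_width: 0.0497
```

View pics/w16.png

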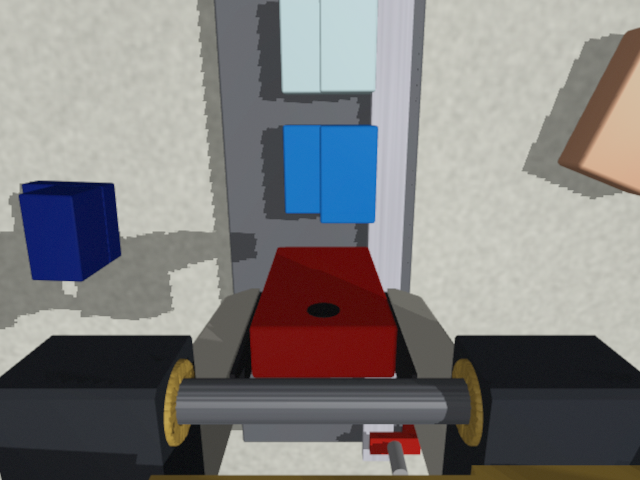

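```bash
python3 - <<'E'
from h import *
c=cap('wrist'); 
g=cv2.cvtColor(c['frame'],cv2.COLOR_BGR2GRAY).astype(float)
col=g[70:240,300]; d=np.diff(col); i=np.argsort(-abs(d))[:8]; print(sorted([(70.5+k,round(d[k])) for k in i]))
for r in(92,125,213): print(r,b0(onz(c,300,r,.04)*1000))
q=quad(c,[(320,125),(377.5,126),(375,222),(321.5,222)],.07); print(b0(q.mean(0)))
E
```

```text
[(np.float64(91.5), -18), (np.float64(92.5), -47), (np.float64(93.5), -45), (np.float64(94.5), -17), (np.float64(103.5), 20), (np.float64(124.5), -24), (np.float64(212.5), -15), (np.float64(218.5), 28)]
92 [-17.5 -29.5]
125 [-17.8 -50.1]
213 [ -18.6 -109.6]
ctr [653.7  50.3] dx 34.0 dy 58.9 yaw x 3.3 y 4.4
[ 13.2 -79.4]
```

The gap measures 20 mm and blue is at -79.4. Lower the spacer and ease it against the blue block. I'll push very lightly because blue is loose.

```bash
python3 -m handwheel '[[[0,0,-2],0],[[0,0,-5],0],[[0,0,-7.5],0],[[0,0,-8.6],0],[[0,0,-8.8],0],[[0,0,-8.9],0],[[0,0,-8.95],0],[[0,0,-8.95],0]]'; python3 -m handwheel '[[[0,0.05,0],0],[[0,0.1,0],0],[[0,0.15,0],0],[[0,0.15,0],0]]';  python3 - <<'E'
from h import *
c=cap('wrist','w17.png')
E
```

```text
clock: 32.1
tool_pos: [0.6413, 0.0074, 0.0641]
ee_rot: [-3.141, 0.003, 0.066]
contact_force: [-0.1, -0.1, -0.4]
gripper_width: 0.05
clock: 32.6
tool_pos: [0.6413, 0.009, 0.064]
ee_rot: [-3.141, 0.003, 0.066]
contact_force: [-0.1, 0.2, -0.8]
gripper_width: 0.0498
```

View pics/w17.png

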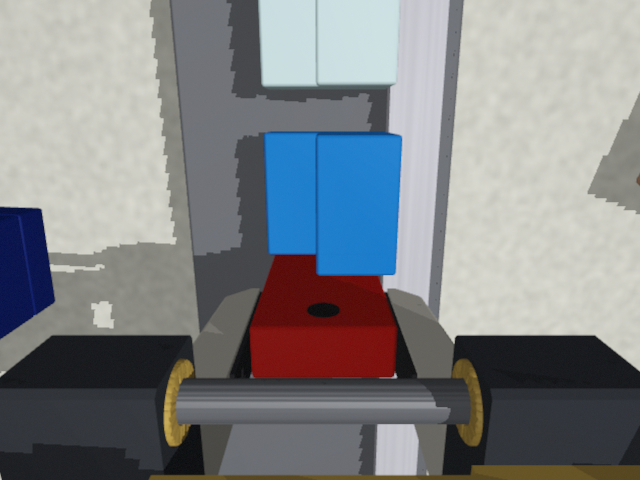

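```bash
python3 -m handwheel '[[[0,0,-0.05],0],[[0,0.03,-0.09],0],[[0,0.03,-0.09],0]]'; python3 -m handwheel '[[[0,0,0],0],[[0,0,0],0],[[0,0,0],0],[[0,0,0],0],[[0,0,0],0],[[0,0,0],0]]' -1 && python3 -m handwheel '[[[0,0,1],0],[[0,0,4],0],[[0,0,8],0],[[0,-2,12],0],[[0,-4,14],0],[[0,-5,14],0],[[0,-5,14],0]]' && python3 - <<'E'
from h import *
c=cap('wrist','w18.png')
E
```

```text
clock: 33.02
tool_pos: [0.6413, 0.0092, 0.0631]
ee_rot: [-3.141, 0.003, 0.066]
contact_force: [0.7, -0.3, -1.1]
gripper_width: 0.0498
clock: 33.78
tool_pos: [0.6413, 0.0093, 0.0631]
ee_rot: [-3.141, 0.003, 0.066]
contact_force: [-0.2, 0.4, -0.5]
gripper_width: 0.093
clock: 34.65
tool_pos: [0.6408, -0.0411, 0.2022]
ee_rot: [-3.14, 0.004, 0.065]
contact_force: [-0.2, 0.2, -0.4]
gripper_width: 0.0931
```

View pics/w18.png

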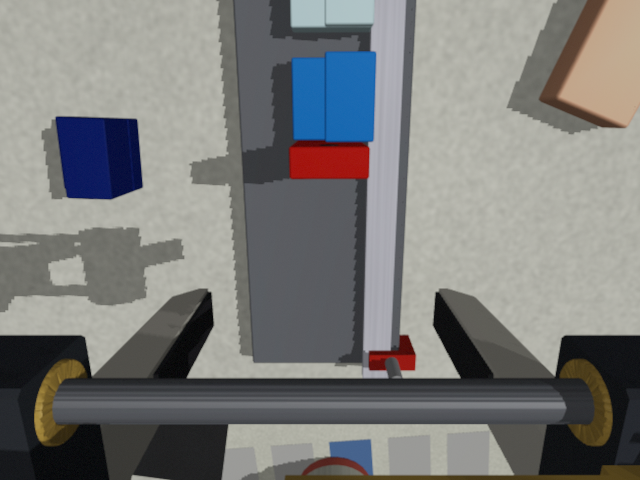

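The spacer stands in the second gap. Now hover over navy.

```bash
python3 -m handwheel '[[[-3,-0.5,0],-1],[[-7,-1.5,0],-2],[[-12,-2.5,0],-3],[[-16,-3.5,0],-3],[[-17.8,-3.7,0],-3],[[-18,-3.7,0],-3],[[-18,-3.7,0],-3]]' && python3 - <<'E'
from h import *
c=cap('wrist','w19.png')
E
```

```text
clock: 35.58
tool_pos: [0.4609, -0.077, 0.2013]
ee_rot: [-3.139, 0.005, 0.013]
contact_force: [0.4, 0.3, 0.6]
gripper_width: 0.0931
```

View pics/w19.png

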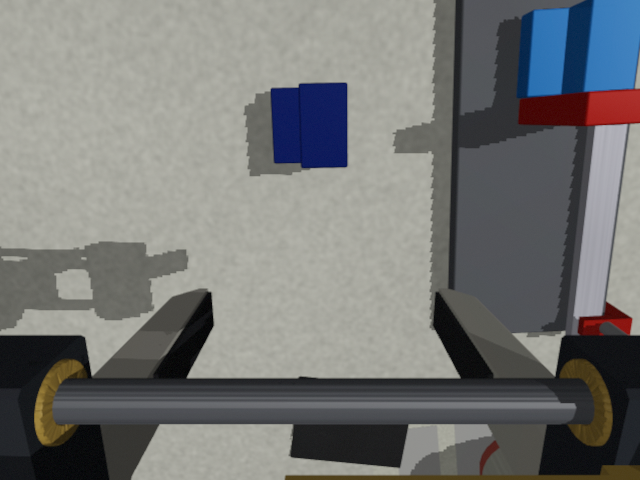

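```bash
python3 - <<'E'
from h import *
c=cap('wrist'); print(bot.state()['tool_pos'])
quad(c,[(299.5,84),(347,83),(347.5,166),(301,167.5)],.06)
quad(c,[(271.5,88.5),(300,88),(301,162),(274,163)],.02)
E
```

```text
[ 0.46123427 -0.07718711  0.20133818]
ctr [460.4  -6.8] dx 34.2 dy 58.4 yaw x 2.3 y 1.5
ctr [430.   -7.9] dx 22.7 dy 58.6 yaw x 2.3 y 0.9
```

```bash
python3 -m handwheel '[[[0,2,0],0.5],[[0,5,0],1],[[0,6.9,0],1],[[-0.1,7.05,0],1],[[-0.1,7.05,-2],1],[[-0.1,7.05,-6],1],[[-0.1,7.05,-11],1],[[-0.1,7.05,-15.5],1],[[-0.1,7.05,-18],1],[[-0.1,7.05,-18.5],1],[[-0.1,7.05,-18.5],1]]' -1 && python3 -m handwheel '[[[0,0,0],0],[[0,0,0],0],[[0,0,0],0],[[0,0,0],0],[[0,0,0],0],[[0,0,0],0],[[0,0,0],0],[[0,0,0],0]]' 1 20 && python3 - <<'E'
from h import *
c=cap('wrist','w20.png')
E
```

```text
clock: 37.05
tool_pos: [0.4608, -0.0072, 0.0166]
ee_rot: [-3.139, 0.005, 0.031]
contact_force: [1.4, 0.6, 0.6]
gripper_width: 0.093
clock: 38.05
tool_pos: [0.4603, -0.0071, 0.0165]
ee_rot: [-3.139, 0.006, 0.031]
contact_force: [-1.9, -0.1, 1.8]
gripper_width: 0.0349
```

View pics/w20.png

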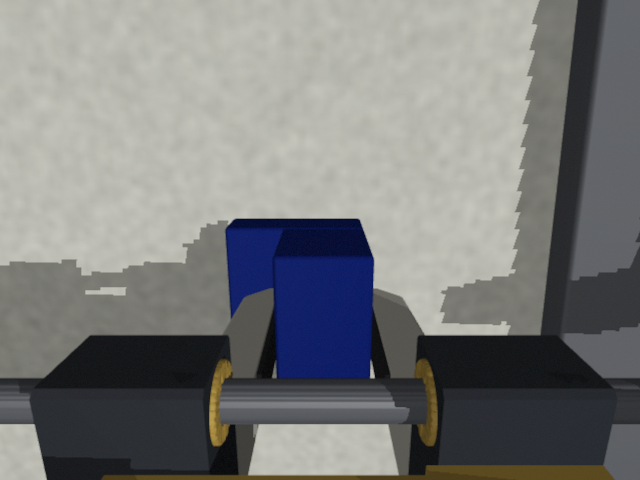

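```bash
python3 -m handwheel '[[[0,0,1],0],[[0,0,4],0],[[0,-0.5,8],0.5],[[1.5,-2,9],1],[[5,-2.9,9],1.5],[[9,-2.9,9],1.9],[[13,-2.9,9],1.9],[[16.5,-2.9,9],1.9],[[18.8,-2.9,9],1.9],[[19.3,-2.9,9],1.9],[[19.3,-2.9,9],1.9],[[19.3,-2.9,9],1.9]]' && python3 - <<'E'
from h import *
c=cap('wrist','w21.png'); print(b0(bot.state()['tool_pos']*1000), np.degrees(bot.state()['ee_rot']))
E
```

```text
clock: 39.6
tool_pos: [0.6522, -0.036, 0.1064]
ee_rot: [-3.139, 0.007, 0.064]
contact_force: [0.2, 0.2, -4.1]
gripper_width: 0.0349
[   6.3 -165.5] [-179.85802381    0.37981366    3.65870791]
```

View pics/w21.png

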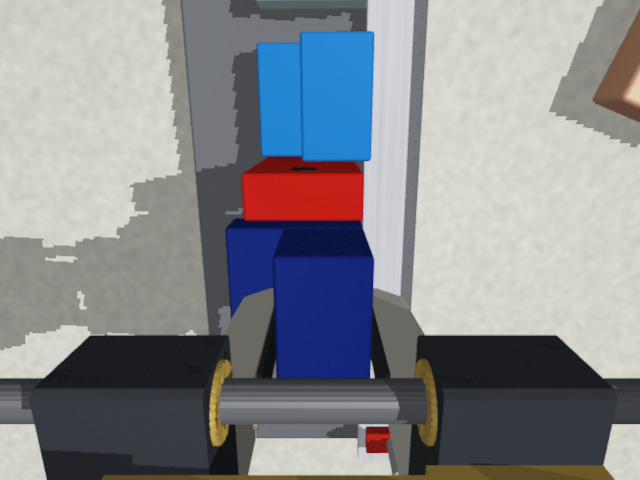

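```bash
python3 -m handwheel '[[[0,0,-1],0],[[0,0,-3],0],[[0,0,-5],0],[[0,0,-6.3],0],[[0,0,-6.6],0],[[0,0,-6.75],0],[[0,0,-6.85],0],[[0,0,-6.95],0],[[0,0,-7],0],[[0,0,-7],0]]' ; python3 -m handwheel '[[[0.1,0,0],0],[[0.2,0,0],0],[[0.3,0,0],0],[[0.4,0,0],0],[[0.5,0,0],0],[[0.5,0,0],0]]'; python3 -m handwheel '[[[0.05,0,0],0],[[0.1,0,0],0],[[0.1,0,0],0]]'
```

```text
clock: 40.9
tool_pos: [0.6524, -0.036, 0.0367]
ee_rot: [-3.139, 0.007, 0.064]
contact_force: [-0.0, 0.4, -3.6]
gripper_width: 0.0349
clock: 41.65
tool_pos: [0.6575, -0.036, 0.0367]
ee_rot: [-3.139, 0.007, 0.064]
contact_force: [0.1, -0.7, -3.9]
gripper_width: 0.0351
clock: 42.02
tool_pos: [0.6585, -0.036, 0.0367]
ee_rot: [-3.139, 0.007, 0.064]
contact_force: [0.6, 0.6, -4.7]
gripper_width: 0.0353
```

```bash
python3 -m handwheel '[[[0,0,-0.04],0],[[0,0,-0.08],0],[[0,0,-0.08],0]]' ; python3 -m handwheel '[[[0.03,0,0],0],[[0.06,0,0],0],[[0.06,0,0],0]]'
```

```text
clock: 42.4
tool_pos: [0.6586, -0.036, 0.0366]
ee_rot: [-3.139, 0.006, 0.064]
contact_force: [-2.8, -0.3, 2.2]
gripper_width: 0.035
clock: 42.78
tool_pos: [0.6589, -0.036, 0.0366]
ee_rot: [-3.139, 0.007, 0.064]
contact_force: [-2.8, -0.2, 0.3]
gripper_width: 0.0347
```

Seated on the slab and touching the straightedge. Ease towards the spacer, lightly.

```bash
python3 -m handwheel '[[[-0.01,0.1,0],0],[[-0.02,0.2,0],0],[[-0.02,0.3,0],0],[[-0.02,0.3,0],0]]'; python3 -m handwheel '[[[0,0.03,0],0],[[0,0.06,0],0],[[0,0.06,0],0]]';python3 - <<'E'
from h import *
c=cap('wrist','w22.png'); print(b0(bot.state()['tool_pos']*1000))
E
```

```text
clock: 43.28
tool_pos: [0.6587, -0.0333, 0.0366]
ee_rot: [-3.14, 0.007, 0.064]
contact_force: [-2.8, -4.7, -0.0]
gripper_width: 0.0351
clock: 43.65
tool_pos: [0.6587, -0.0327, 0.0366]
ee_rot: [-3.14, 0.007, 0.064]
contact_force: [-2.7, -4.2, 1.0]
gripper_width: 0.0346
[  12.8 -162.6]
```

View pics/w22.png

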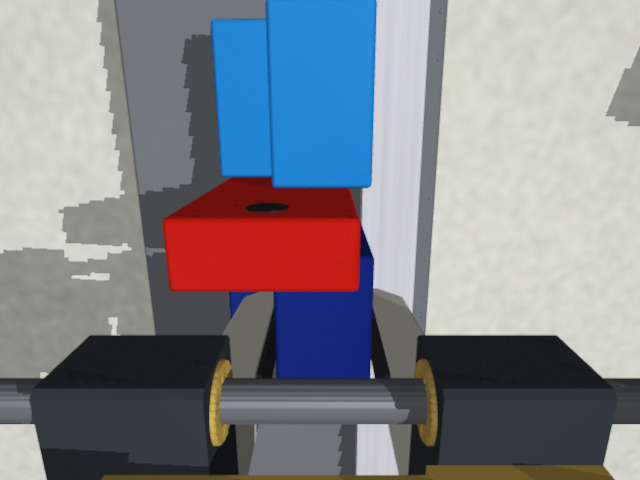

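```bash
python3 - <<'E'
from h import *
c=cap('wrist')
print('spacer',[b0(onz(c,*p,.115)*1000) for p in((166,219),(358,219),(359,290),(170,290))])
print('blue -y step',b0(onz(c,245,176.5,.04)*1000),'tower',b0(onz(c,320,187,.07)*1000))
print('navy tower +y top',b0(onz(c,371,257,.08)*1000),'step +y', b0(onz(c,235,291,.04)*1000))
E
```

```text
spacer [array([ -25.3, -111. ]), array([  22.4, -110.9]), array([  23.1, -129.8]), array([ -26.2, -129.9])]
blue -y step [ -19.2 -110.1] tower [  12.4 -109.9]
navy tower +y top [  29.8 -132.1] step +y [ -26.2 -161.3]
```

```bash
python3 -m handwheel '[[[0,0.03,0],0],[[0,0.06,0],0],[[0,0.06,0],0]]'; python3 -m handwheel '[[[0,0.03,0],0],[[0,0.06,0],0],[[0,0.06,0],0]]';python3 - <<'E'
from h import *
c=cap('wrist','w23.png'); print(b0(bot.state()['tool_pos']*1000))
f=c['frame']; hsv=cv2.cvtColor(f,cv2.COLOR_BGR2HSV)
red(c,.115,140,(100,180,420,300))
cv2.imwrite('pics/w23c.png',cv2.resize(f[150:300,150:400],None,fx=3,fy=3))
E
```

```text
clock: 44.12
tool_pos: [0.6586, -0.0321, 0.0366]
ee_rot: [-3.14, 0.007, 0.064]
contact_force: [-2.1, -4.8, 0.5]
gripper_width: 0.0347
clock: 44.5
tool_pos: [0.6586, -0.0315, 0.0366]
ee_rot: [-3.14, 0.007, 0.064]
contact_force: [-3.0, -4.2, -0.5]
gripper_width: 0.035
[  12.8 -161.4]
red ctr [641.2   8.7] size 48.5 19.3 yaw 3.8 [[164.0, 222.0], [359.0, 222.0], [359.0, 294.0], [164.0, 294.0]]
```

View pics/w23c.png

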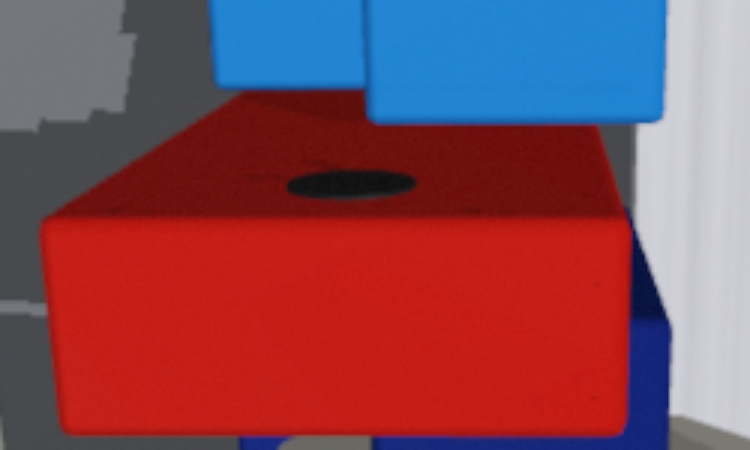

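```bash
python3 -m handwheel '[[[-0.01,0.03,0],0],[[-0.02,0.06,0],0],[[-0.02,0.06,0],0]]';python3 - <<'E'
from h import *
c=cap('wrist'); print(b0(bot.state()['tool_pos']*1000)); red(c,.115,140,(100,180,420,300))
E
python3 -m handwheel '[[[0,0.03,0],0],[[0,0.05,0],0],[[0,0.05,0],0]]';python3 - <<'E'
from h import *
c=cap('wrist'); print(b0(bot.state()['tool_pos']*1000)); w=red(c,.115,140,(100,180,420,300)); print(b0(w.mean(0)))
E
```

```text
clock: 44.92
tool_pos: [0.6586, -0.0311, 0.0366]
ee_rot: [-3.14, 0.007, 0.064]
contact_force: [-2.6, -3.5, -0.6]
gripper_width: 0.035
[  12.8 -161. ]
red ctr [641.1   9.1] size 48.5 19.3 yaw 3.8 [[164.0, 222.0], [359.0, 222.0], [359.0, 294.0], [164.0, 294.0]]
clock: 45.35
tool_pos: [0.6586, -0.0311, 0.0366]
ee_rot: [-3.141, 0.007, 0.064]
contact_force: [-3.0, -5.2, 0.4]
gripper_width: 0.0354
[  12.8 -161. ]
red ctr [641.1   9. ] size 48.5 19.0 yaw 3.8 [[164.0, 223.0], [359.0, 223.0], [359.0, 294.0], [164.0, 294.0]]
[  -2.  -119.8]
```

The stage stalls and the spacer now moves with the navy block, so it is in contact. Release and inspect the row.

```bash
python3 -m handwheel '[[[0,0,0],0],[[0,0,0],0],[[0,0,0],0],[[0,0,0],0],[[0,0,0],0],[[0,0,0],0]]' -1 && python3 -m handwheel '[[[0,0,1],0],[[0,0,4],0],[[0,0,8],0],[[-1,-2,13],0],[[-2,-4,17],0],[[-2,-5,18],0],[[-2,-5,18],0]]' && python3 - <<'E'
from h import *
c=cap('wrist','w24.png')
E
```

```text
clock: 46.15
tool_pos: [0.6586, -0.0311, 0.0366]
ee_rot: [-3.141, 0.007, 0.064]
contact_force: [0.2, -0.5, 0.2]
gripper_width: 0.0899
clock: 47.02
tool_pos: [0.6389, -0.0817, 0.217]
ee_rot: [-3.141, 0.005, 0.063]
contact_force: [-0.1, -0.5, -1.2]
gripper_width: 0.0932
```

View pics/w24.png

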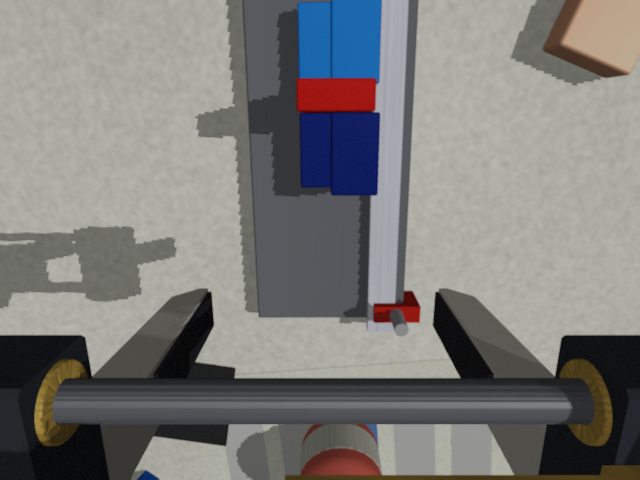

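The row looks right. Now take out the spacer, gripping 5 mm higher so the fingers clear the navy tower.

```bash
python3 -m handwheel '[[[0,2,0],0],[[0.1,6,0],0],[[0.2,8.8,0],0],[[0.2,9.1,0],0],[[0.2,9.1,0],0]]' -1 && python3 - <<'E'
from h import *
c=cap('wrist','w25.png');print(bot.state()['tool_pos'])
E
```

```text
clock: 47.7
tool_pos: [0.6398, 0.0109, 0.2145]
ee_rot: [-3.14, 0.01, 0.065]
contact_force: [0.9, -0.2, -0.2]
gripper_width: 0.0931
[0.63998339 0.01017722 0.21471335]
```

View pics/w25.png

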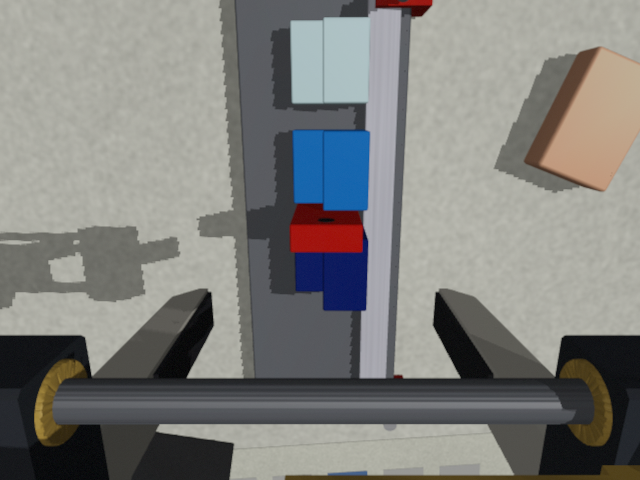

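```bash
python3 - <<'E'
from h import *
c=cap('wrist'); g=cv2.cvtColor(c['frame'],cv2.COLOR_BGR2GRAY).astype(float); hsv=cv2.cvtColor(c['frame'],cv2.COLOR_BGR2HSV)
for col,z in((308,.04),):
    s=hsv[:,col-3:col+4,1].astype(float).mean(1); d=np.diff(s); gg=g[:,col-3:col+4].mean(1); dg=np.diff(gg)
    for r in (20,102,130,203,291):
        k=r-5+np.argmax(abs(dg[r-5:r+6])); w=abs(dg[k-2:k+3]); sub=(np.arange(k-2,k+3)*w).sum()/w.sum()+.5; print(r,round(sub,2),b0(onz(c,col,sub,z)*1000))
print('red',b0(red(c,.115,140,(250,200,400,280)).mean(0)))
for n,q,z in(('b0',[(323,17.5),(369,18),(368,103),(324,102)],.05),('blue',[(323,131),(370,132),(368.5,209.5),(324,209.5)],.07)): print(n,b0(quad(c,q,z).mean(0)))
q=[(324,309.5),(366,309.5)]; print('navy -y',[b0(onz(c,*p,.08)*1000) for p in q])
E
```

```text
20 18.82 [-15.6  29.1]
102 101.73 [-16.2 -30.3]
130 128.22 [-16.4 -50.5]
203 201.93 [ -16.9 -110.5]
291 291.96 [ -17.7 -192.1]
red ctr [641.2   8.6] size 47.9 17.6 yaw 3.8 [[290.0, 224.0], [361.0, 224.0], [361.0, 249.0], [290.0, 249.0]]
red [  -1.9 -120.2]
ctr [648.5 127.8] dx 33.7 dy 58.9 yaw x 2.7 y 4.6
b0 [13.  -1.7]
ctr [654.2  48.3] dx 34.5 dy 58.5 yaw x 3.2 y 4.4
blue [ 13.6 -81.5]
navy -y [array([  -3.1, -190.5]), array([  30.6, -190.3])]
```

Gaps: block0–blue 20.2 mm, blue–navy about 20–21 mm. Take the spacer out.

```bash
python3 -m handwheel '[[[0.1,-0.15,-2],0],[[0.1,-0.15,-6],0],[[0.1,-0.15,-10],0],[[0.1,-0.15,-13],0],[[0.1,-0.15,-14.4],0],[[0.1,-0.15,-14.65],0],[[0.1,-0.15,-14.65],0]]' -1 && python3 -m handwheel '[[[0,0,0],0],[[0,0,0],0],[[0,0,0],0],[[0,0,0],0],[[0,0,0],0],[[0,0,0],0],[[0,0,0],0]]' 1 12 && python3 -m handwheel '[[[0,0,0.3],0],[[0,0,1.2],0],[[0,0,3],0],[[0,0,6],0],[[0,0,9],0],[[0,0,10.5],0],[[0,0,10.5],0]]'
```

```text
clock: 48.68
tool_pos: [0.642, 0.0077, 0.0696]
ee_rot: [-3.14, 0.007, 0.063]
contact_force: [0.8, 0.3, -0.5]
gripper_width: 0.0935
clock: 49.55
tool_pos: [0.6419, 0.0078, 0.0695]
ee_rot: [-3.14, 0.007, 0.063]
contact_force: [-0.6, 0.2, 0.2]
gripper_width: 0.0504
clock: 50.42
tool_pos: [0.6427, 0.0076, 0.1763]
ee_rot: [-3.141, 0.004, 0.063]
contact_force: [-0.3, -0.0, -1.0]
gripper_width: 0.05
```

```bash
python3 -m handwheel '[[[-1,-2,0],0],[[-3,-6,0],0],[[-5,-10.5,0],0],[[-7.2,-15,0],0],[[-9.4,-19.5,0],0],[[-11.5,-24,0],0],[[-13.4,-28,0],0],[[-14.6,-30.5,0],0],[[-15,-31.4,0],0],[[-15,-31.4,0],0],[[-15,-31.4,0],0]]' && python3 - <<'E'
from h import *
cap('wrist','w26.png'); cap('scene','s26.png')
E
```

```text
clock: 51.8
tool_pos: [0.4929, -0.3053, 0.176]
ee_rot: [-3.14, 0.004, 0.064]
contact_force: [0.5, 0.2, -2.7]
gripper_width: 0.05
```

View pics/w26.png

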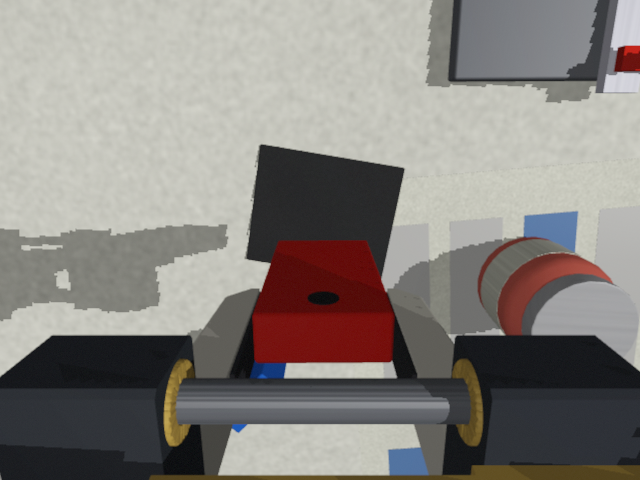

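View pics/s26.png

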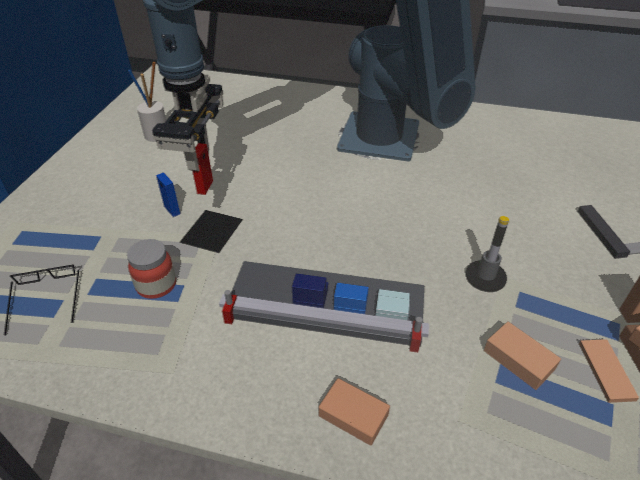

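```bash
python3 -m handwheel '[[[0,0,-2],0],[[0,0,-6],0],[[0,0,-9.5],0],[[0,0,-11.6],0],[[0,0,-12.1],0],[[0,0,-12.2],0],[[0,0,-12.3],0],[[0,0,-12.4],0],[[0,0,-12.4],0]]' && python3 -m handwheel '[[[0,0,0],0],[[0,0,0],0],[[0,0,0],0],[[0,0,0],0],[[0,0,0],0],[[0,0,0],0]]' -1 && python3 -m handwheel '[[[0,0,1],0],[[0,0,4],0],[[0,0,8],0],[[0,0,12],0],[[-1,4,15],0],[[-1,7,15],0],[[-1,7,15],0]]' && python3 - <<'E'
from h import *
cap('wrist','w27.png'); c=cap('top','t27.png')
E
```

```text
clock: 53.02
tool_pos: [0.4934, -0.3054, 0.0527]
ee_rot: [-3.141, 0.003, 0.064]
contact_force: [-0.2, 0.2, -0.8]
gripper_width: 0.0499
clock: 53.78
tool_pos: [0.4933, -0.3054, 0.0527]
ee_rot: [-3.141, 0.003, 0.064]
contact_force: [0.6, 0.4, -0.3]
gripper_width: 0.0928
clock: 54.65
tool_pos: [0.4835, -0.2339, 0.2042]
ee_rot: [3.141, 0.002, 0.067]
contact_force: [-0.7, -0.1, -0.6]
gripper_width: 0.093
```

View pics/t27.png

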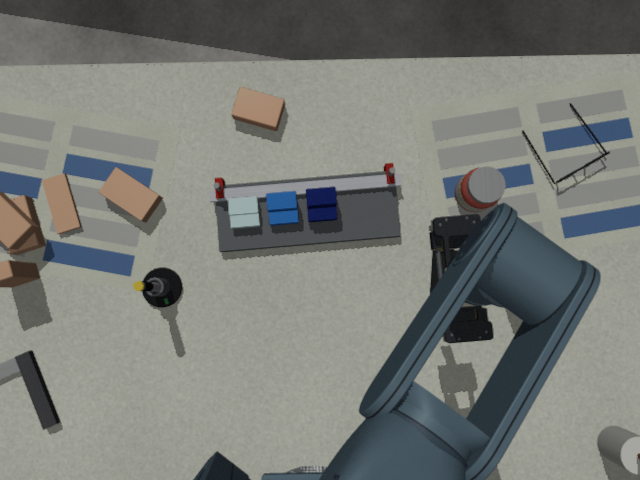

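The row is intact. Next, the pen. I'll hover with the wrist camera over the dock.

```bash
python3 -m handwheel '[[[0,2,0],0],[[0,7,0],0],[[0,12,0],0],[[0,17,0],0],[[0,22,0],0],[[0,27,0],0],[[0,32,0],0],[[0,37,0],0],[[0,42,0],0],[[0.1,45.5,0],0],[[0.1,46.4,0],0],[[0.1,46.4,0],0],[[0.1,46.4,0],0]]' && python3 - <<'E'
from h import *
cap('wrist','w28.png'); c=cap('scene','s28.png')
E
```

```text
clock: 56.38
tool_pos: [0.4845, 0.2271, 0.203]
ee_rot: [3.14, 0.003, 0.064]
contact_force: [0.0, -0.3, 0.3]
gripper_width: 0.093
```

View pics/w28.png

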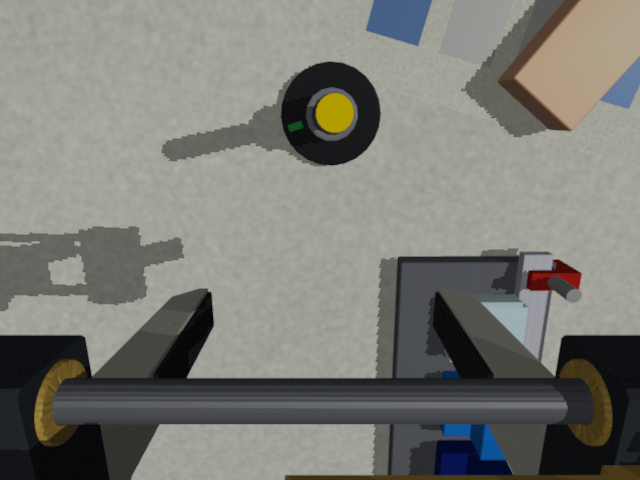

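View pics/s28.png

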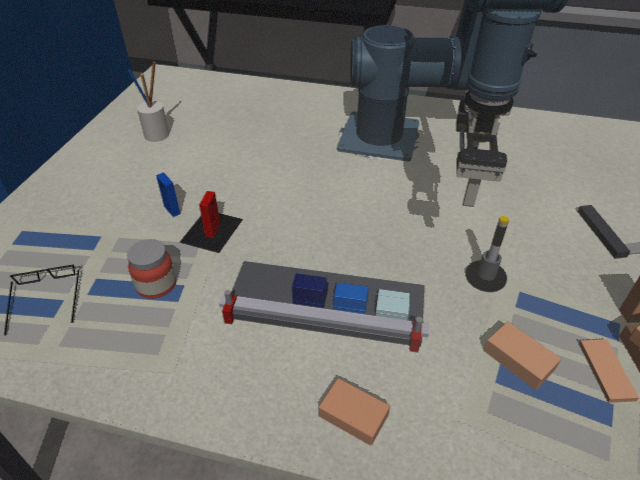

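```bash
python3 - <<'E'
from h import *
c=cap('wrist'); hsv=cv2.cvtColor(c['frame'],cv2.COLOR_BGR2HSV)
k=cv2.inRange(hsv,(20,150,80),(35,255,255)); M=cv2.moments(k,True); u,v=M['m10']/M['m00'],M['m01']/M['m00']; print(u,v,M['m00'])
print('tail',(onz(c,u,v,.164)*1000).round(1))
k=cv2.inRange(hsv,(0,0,0),(180,255,60)); k[200:]=0; k[:,:250]=0; k[:,400:]=0
q=max(cv2.findContours(k,0,2)[0],key=cv2.contourArea); (x,y),r=cv2.minEnclosingCircle(q); print(x,y,r,(onz(c,x,y,.006)*1000).round(1))
print('rim',(onz(c,332,113,.062)*1000).round(1), bot.state()['tool_pos'])
E
```

```text
222.7941463414634 289.31252032520325 3075.0
tail [430.5 208.1 164. ]
330.3778076171875 113.21089172363281 51.322265625 [485.6 306.7   6. ]
rim [486.1 306.4  62. ] [0.48471054 0.22717902 0.20328255]
```

```bash
python3 - <<'E'
from h import *
c=cap('wrist'); hsv=cv2.cvtColor(c['frame'],cv2.COLOR_BGR2HSV)
k=cv2.inRange(hsv,(20,150,80),(35,255,255)); k[200:]=0; M=cv2.moments(k,True); u,v=M['m10']/M['m00'],M['m01']/M['m00']; print(u,v,M['m00'],(onz(c,u,v,.164)*1000).round(1))
E
```

```text
333.53125 112.73986486486487 1184.0 [485.2 305.6 164. ]
```

The pen is vertical at (485.4,306). Its tail, rim and foot agree within 1 mm. Descend and grip the barrel.

```bash
python3 -m handwheel '[[[0.1,2,0],0],[[0.1,5,0],0],[[0.1,7.5,0],0],[[0.1,7.9,0],0],[[0.1,7.9,0],0],[[0.1,7.9,-3],0],[[0.1,7.9,-7],0],[[0.1,7.9,-10.5],0],[[0.1,7.9,-12.3],0],[[0.1,7.9,-12.6],0],[[0.1,7.9,-12.6],0]]' -1 && python3 -m handwheel '[[[0,0,0],0],[[0,0,0],0],[[0,0,0],0],[[0,0,0],0],[[0,0,0],0],[[0,0,0],0],[[0,0,0],0],[[0,0,0],0],[[0,0,0],0],[[0,0,0],0]]' 1 20 && python3 - <<'E'
from h import *
c=cap('wrist','w29.png'); s=cap('scene'); cv2.imwrite('pics/s29.png',cv2.resize(s['frame'][130:310,420:560],None,fx=3.3,fy=3.3,interpolation=0))
E
```

```text
clock: 57.95
tool_pos: [0.4863, 0.306, 0.078]
ee_rot: [3.141, 0.002, 0.063]
contact_force: [-0.1, -0.4, -0.2]
gripper_width: 0.0932
clock: 59.2
tool_pos: [0.4862, 0.306, 0.0779]
ee_rot: [3.141, 0.002, 0.063]
contact_force: [0.9, 0.4, -0.9]
gripper_width: 0.0177
```

View pics/s29.png

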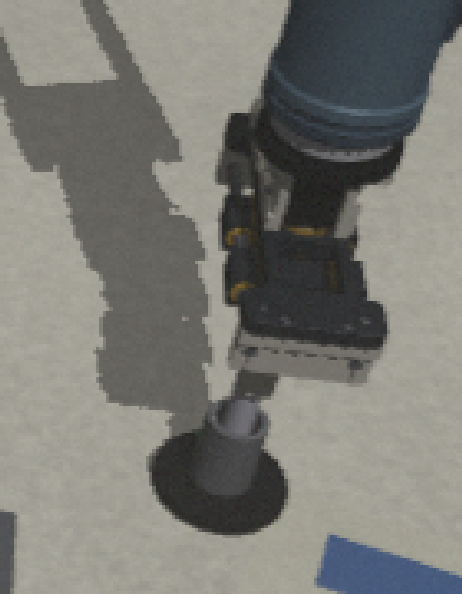

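View pics/w29.png

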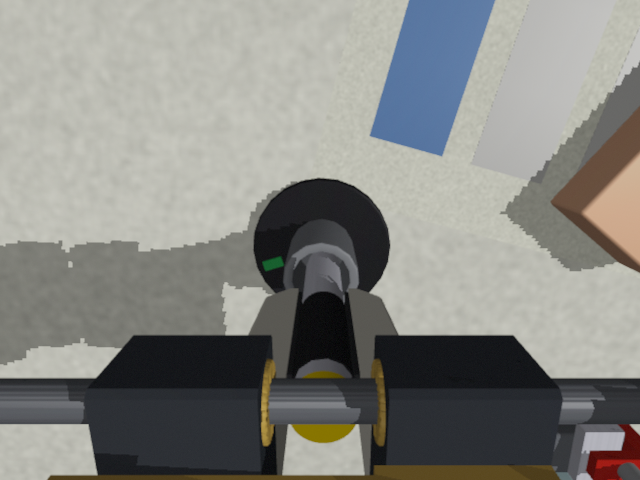

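The pen is gripped at 17.7 mm. It stood on the dock floor with TCP at 0.0779, so tip z = TCP − 0.064, and a tip 5 mm above the slab needs TCP 0.089. Lift it and carry it to the start of the blue seam.

```bash
python3 -m handwheel '[[[0,0,1],0],[[0,0,3],0],[[0,0,6],0],[[0,0,8],0],[[1,-2,8],0],[[3,-6,8],0],[[5.5,-11,8],0],[[8,-16,8],0],[[10,-20,8],0],[[11,-22,8],0],[[11.1,-22.2,8],0],[[11.1,-22.2,8],0],[[11.1,-22.2,8],0]]' && python3 - <<'E'
from h import *
c=cap('wrist','w30.png'); s=cap('scene'); cv2.imwrite('pics/s30.png',cv2.resize(s['frame'][130:350,200:470],None,fx=2.7,fy=2.7))
print(b0(bot.state()['tool_pos']*1000))
E
```

```text
clock: 60.92
tool_pos: [0.5966, 0.0857, 0.158]
ee_rot: [3.141, 0.002, 0.065]
contact_force: [0.7, -0.6, -0.3]
gripper_width: 0.0179
[-41.4 -40.7]
```

View pics/s30.png

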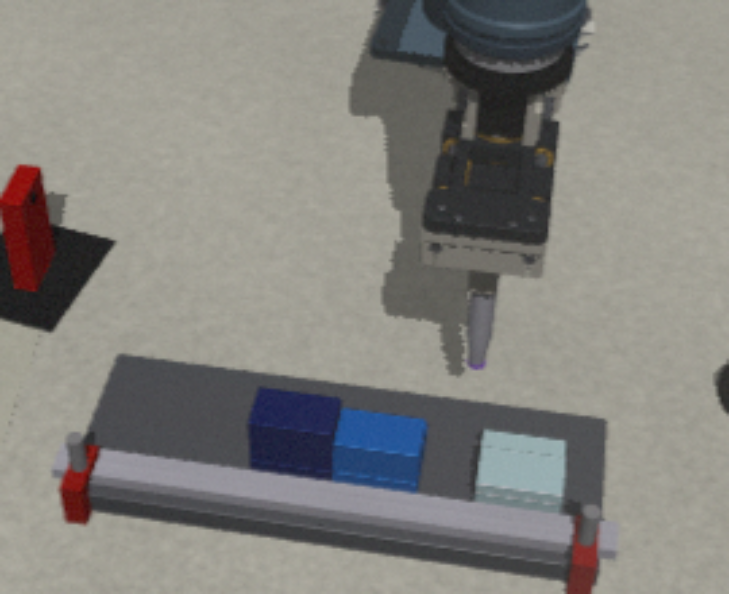

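View pics/w30.png

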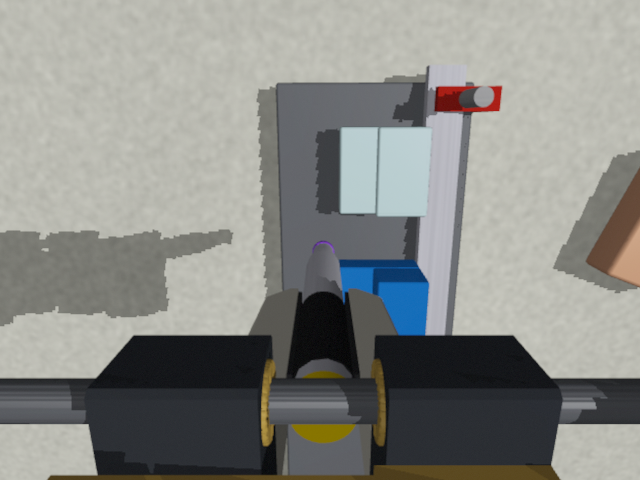

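The scene view shows the mid-blue block has been knocked along the row and now sits against navy, its gap closed at crop (340,440). That's the expected disturbance. I'll dock the pen first, then put blue right, then draw.

```bash
python3 -m handwheel '[[[-1,2,0],0],[[-3,6,0],0],[[-5.5,11,0],0],[[-8,16,0],0],[[-10,20,0],0],[[-11,22,0],0],[[-11.05,22.05,0],0],[[-11.05,22.05,0],0],[[-11.05,22.05,0],0]]' && python3 - <<'E'
from h import *
c=cap('wrist','w31.png'); print(bot.state()['tool_pos'])
E
```

```text
clock: 62.15
tool_pos: [0.4866, 0.3051, 0.158]
ee_rot: [3.141, 0.002, 0.064]
contact_force: [-0.4, 0.8, -1.1]
gripper_width: 0.0175
[0.48672365 0.30504707 0.15800784]
```

View pics/w31.png

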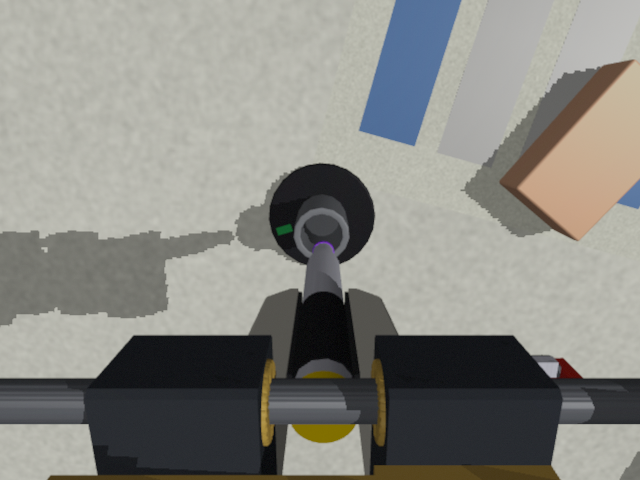

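Directly over the cup. Lower to TCP z 0.078 and release.

```bash
python3 -m handwheel '[[[0,0.1,-1],0],[[0,0.1,-3],0],[[0,0.1,-5],0],[[0,0.1,-7],0],[[0,0.1,-7.7],0],[[0,0.1,-7.9],0],[[0,0.1,-8],0],[[0,0.1,-8],0]]' && python3 -m handwheel '[[[0,0,0],0],[[0,0,0],0],[[0,0,0],0],[[0,0,0],0],[[0,0,0],0],[[0,0,0],0]]' -1 && python3 -m handwheel '[[[0,0,1],0],[[0,0,4],0],[[0,0,8],0],[[0,0,12],0],[[0,0,13],0],[[4,-5,13],0],[[8,-10,13],0],[[12,-15,13],0],[[15,-20,13],0],[[16.5,-24,13],0],[[16.5,-25.5,13],0],[[16.5,-25.5,13],0],[[16.5,-25.5,13],0]]' && python3 - <<'E'
from h import *
c=cap('wrist','w32.png'); s=cap('scene','s32.png'); print(bot.state()['tool_pos'])
E
```

```text
clock: 63.2
tool_pos: [0.4871, 0.3062, 0.0787]
ee_rot: [3.141, 0.001, 0.063]
contact_force: [0.2, -0.2, -1.0]
gripper_width: 0.0179
clock: 63.95
tool_pos: [0.4871, 0.3062, 0.0786]
ee_rot: [3.141, 0.001, 0.063]
contact_force: [-0.6, 0.3, -0.8]
gripper_width: 0.0731
clock: 65.58
tool_pos: [0.6514, 0.0529, 0.2086]
ee_rot: [-3.141, 0.001, 0.065]
contact_force: [0.2, 0.3, 0.5]
gripper_width: 0.093
[0.65163349 0.05304907 0.20887503]
```

View pics/w32.png

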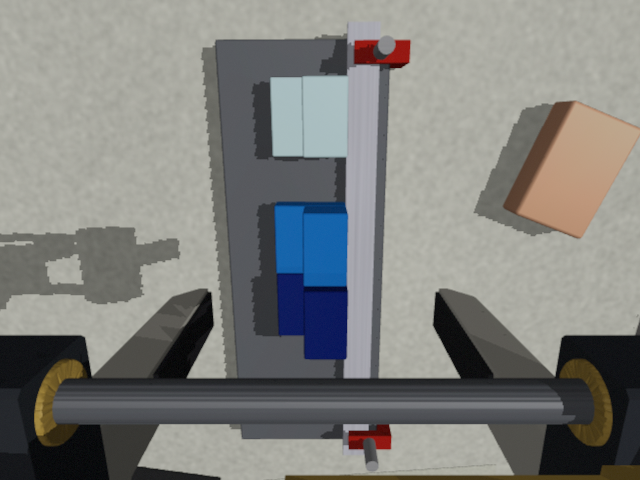

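View pics/s32.png

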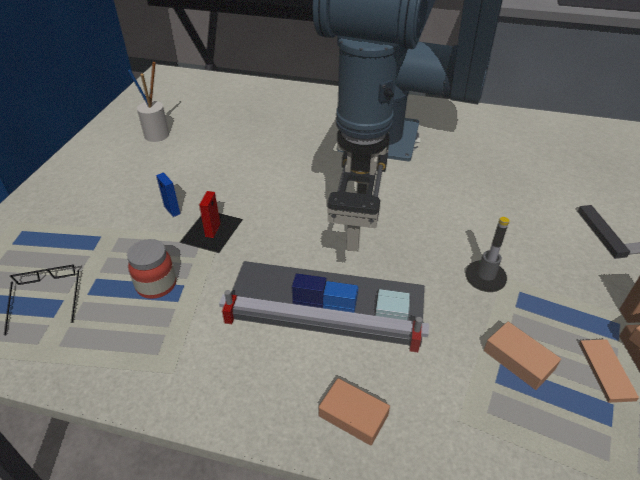

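```bash
cat >> h.py <<'E'
def edges(c,col,rows,z,h=2):
    g=c['frame'][:,col-h:col+h+1].astype(float).mean(1)
    d=np.abs(np.diff(g,axis=0)).sum(1); o=[]
    for r in rows:
        k=r-5+np.argmax(d[r-5:r+6]); w=d[k-1:k+2]; s=(np.arange(k-1,k+2)*w).sum()/w.sum()+.5
        o.append((round(s,1),b0(onz(c,col,s,z)*1000).tolist()))
    return o
E
python3 - <<'E'
from h import *
c=cap('wrist')
print('step edges',*edges(c,290,(77,155,204,273,334),.04),sep='\n')
for n,q,z in(('b0',[(302.5,76),(348,76),(347.5,157),(303.5,157)],.05),('blue',[(303.5,208),(347.5,208),(347,286.5),(304,286.5)],.07),('navy',[(304,288.5),(348,288.5),(347.5,358.5),(304.5,358.5)],.08)): print(n,b0(quad(c,q,z).mean(0)))
E
```

```text
step edges
(np.float64(76.8), [-13.8, 29.4])
(np.float64(156.0), [-15.0, -30.2])
(np.float64(205.5), [-15.8, -70.7])
(np.float64(272.6), [-17.0, -129.8])
(np.float64(334.9), [-18.2, -189.8])
ctr [648.7 129.1] dx 34.1 dy 59.3 yaw x 3.8 y 4.1
b0 [13.3 -0.5]
ctr [655.3  31.2] dx 33.9 dy 64.0 yaw x 3.8 y 3.9
blue [ 13.6 -98.5]
ctr [659.7 -28.9] dx 34.7 dy 61.4 yaw x 3.8 y 3.9
navy [  14.1 -158.9]
```

Only blue moved: its centre is at -100 and should be -80. Navy is at -159.6, still good. Regrip blue and slide it +20 mm.

```bash
python3 -m handwheel '[[[0.2,-1,-2],0],[[0.25,-2.35,-5],0],[[0.25,-2.35,-9],0],[[0.25,-2.35,-13],0],[[0.25,-2.35,-16],0],[[0.25,-2.35,-17.2],0],[[0.25,-2.35,-17.4],0],[[0.25,-2.35,-17.4],0]]' -1 && python3 -m handwheel '[[[0,0,0],0],[[0,0,0],0],[[0,0,0],0],[[0,0,0],0],[[0,0,0],0],[[0,0,0],0],[[0,0,0],0],[[0,0,0],0]]' 1 20; python3 - <<'E'
from h import *
c=cap('wrist','w33.png'); print(b0(bot.state()['tool_pos']*1000))
E
```

```text
clock: 66.72
tool_pos: [0.6552, 0.0296, 0.0364]
ee_rot: [3.141, -0.001, 0.066]
contact_force: [-0.6, -0.6, 0.7]
gripper_width: 0.093
clock: 67.72
tool_pos: [0.6545, 0.0295, 0.0362]
ee_rot: [3.141, 0.0, 0.066]
contact_force: [-4.7, -0.4, 2.4]
gripper_width: 0.0348
[  12.6 -100.2]
```

View pics/w33.png

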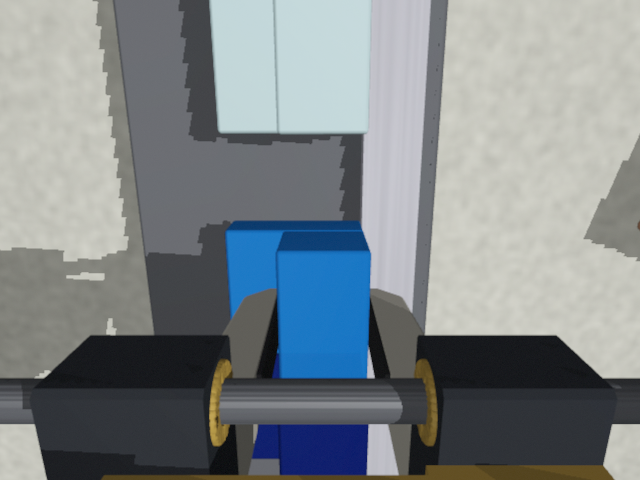

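```bash
python3 -m handwheel '[[[-0.02,0.1,0],0],[[-0.05,0.4,0],0],[[-0.08,0.8,0],0],[[-0.11,1.2,0],0],[[-0.13,1.6,0],0],[[-0.14,1.9,0],0],[[-0.14,2.02,0],0],[[-0.14,2.02,0],0],[[-0.14,2.02,0],0]]'; python3 - <<'E'
from h import *
c=cap('wrist','w34.png'); print(b0(bot.state()['tool_pos']*1000))
E
```

```text
clock: 68.9
tool_pos: [0.653, 0.0501, 0.0362]
ee_rot: [-3.141, 0.0, 0.066]
contact_force: [-0.5, -0.2, 0.5]
gripper_width: 0.0349
[ 12.5 -79.6]
```

```bash
python3 -m handwheel '[[[0.03,-0.03,0],0],[[0.03,-0.05,0],0],[[0.03,-0.05,0],0]]'; python3 -m handwheel '[[[0,0,0],0],[[0,0,0],0],[[0,0,0],0],[[0,0,0],0],[[0,0,0],0],[[0,0,0],0]]' -1 && python3 -m handwheel '[[[0,0,1],0],[[0,0,4],0],[[0,0,8],0],[[0,0,13],0],[[0,0,16.5],0],[[0,0,17],0],[[0,0,17],0]]' && python3 - <<'E'
from h import *
c=cap('wrist','w35.png'); print(bot.state()['tool_pos'])
E
```

```text
clock: 69.32
tool_pos: [0.6531, 0.05, 0.0363]
ee_rot: [-3.141, 0.0, 0.066]
contact_force: [-3.1, 1.2, 3.4]
gripper_width: 0.035
clock: 70.08
tool_pos: [0.6531, 0.05, 0.0363]
ee_rot: [-3.141, 0.0, 0.066]
contact_force: [-0.1, -0.3, 0.3]
gripper_width: 0.0897
clock: 70.95
tool_pos: [0.6528, 0.05, 0.206]
ee_rot: [-3.141, 0.001, 0.066]
contact_force: [-0.4, 0.1, -1.0]
gripper_width: 0.0928
[0.65228751 0.05007174 0.20486535]
```

View pics/w35.png

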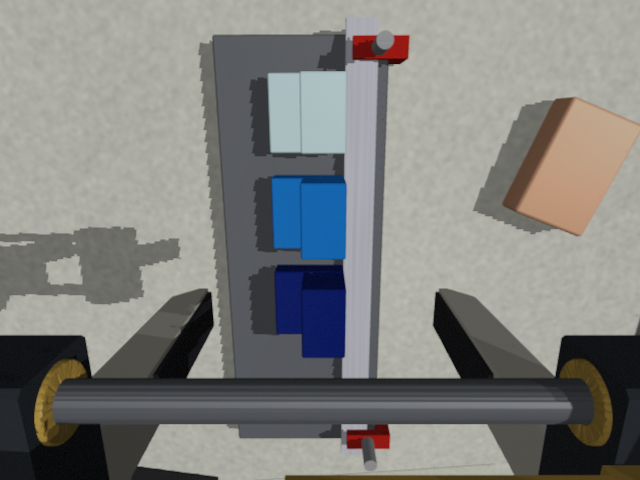

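```bash
python3 - <<'E'
from h import *
c=cap('wrist')
print('step edges',*edges(c,287,(73,152,178,247,271,334),.04),sep='\n')
for n,q,z in(('b0',[(300.5,71.5),(346,71.5),(345.5,153),(301.5,153)],.05),('blue',[(301.5,181),(346,181),(345.5,258.5),(302,258.5)],.07),('navy',[(302.5,275),(345.5,275),(345,357),(302.5,357)],.08)): print(n,b0(quad(c,q,z).mean(0)))
E
```

```text
step edges
(np.float64(72.6), [-15.7, 29.2])
(np.float64(152.7), [-16.9, -30.2])
(np.float64(177.8), [-17.4, -50.1])
(np.float64(248.4), [-18.6, -109.5])
(np.float64(271.9), [-19.1, -130.5])
(np.float64(334.4), [-20.3, -190.0])
ctr [647.3 129.2] dx 33.6 dy 58.6 yaw x 3.8 y 4.0
b0 [11.9 -0.3]
ctr [652.8  51.3] dx 33.3 dy 60.1 yaw x 3.8 y 3.8
blue [ 12.3 -78.4]
ctr [657.9 -23.7] dx 33.5 dy 70.3 yaw x 3.9 y 3.7
navy [  12.6 -153.5]
```

Gaps are now 19.9 and 21.0 mm, x is aligned, and yaw is about 3.8°, the same as the plinth. Fetch the pen again.

```bash
python3 -m handwheel '[[[-2,3,0],0],[[-5,7.5,0],0],[[-8,12,0],0],[[-11,16.5,0],0],[[-14,21,0],0],[[-16,24.5,0],0],[[-16.6,25.6,0],0],[[-16.6,25.6,0],0],[[-16.6,25.6,0],0]]' -1 && python3 - <<'E'
from h import *
c=cap('wrist','w36.png'); print(bot.state()['tool_pos'])
E
```

```text
clock: 72.18
tool_pos: [0.4867, 0.3049, 0.2037]
ee_rot: [-3.141, 0.004, 0.065]
contact_force: [0.0, 0.0, 0.0]
gripper_width: 0.0929
[0.48682455 0.30483499 0.20385143]
```

View pics/w36.png

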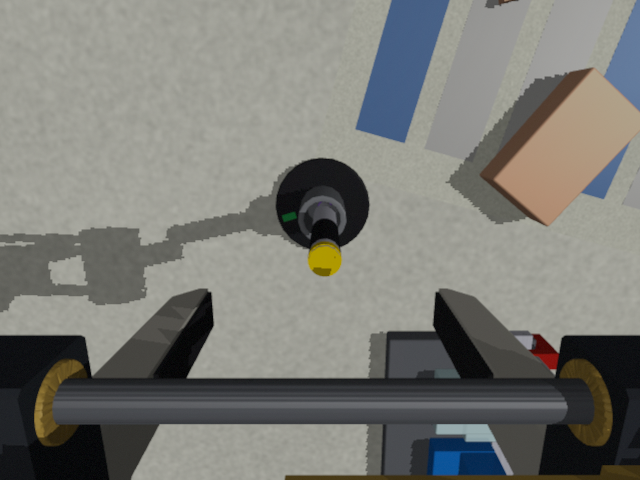

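The pen stands upright. Descend and grip.

```bash
python3 -m handwheel '[[[-0.03,0.1,-2],0],[[-0.03,0.1,-6],0],[[-0.03,0.1,-10],0],[[-0.03,0.1,-12],0],[[-0.03,0.1,-12.6],0],[[-0.03,0.1,-12.6],0]]' -1 && python3 -m handwheel '[[[0,0,0],0],[[0,0,0],0],[[0,0,0],0],[[0,0,0],0],[[0,0,0],0],[[0,0,0],0],[[0,0,0],0],[[0,0,0],0],[[0,0,0],0],[[0,0,0],0]]' 1 20 && python3 -m handwheel '[[[0,0,1],0],[[0,0,3],0],[[0,0,6],0],[[0,0,8],0],[[1,-2,8],0],[[3,-6,8],0],[[5.5,-11,8],0],[[8,-16,8],0],[[10,-20,8],0],[[11,-22,8],0],[[11.1,-22.2,8],0],[[11.1,-22.2,8],0],[[11.1,-22.2,8],0]]' && python3 - <<'E'
from h import *
c=cap('wrist','w37.png'); s=cap('scene'); cv2.imwrite('pics/s37.png',cv2.resize(s['frame'][130:350,200:470],None,fx=2.7,fy=2.7))
print(b0(bot.state()['tool_pos']*1000))
E
```

```text
clock: 72.97
tool_pos: [0.4872, 0.3053, 0.0781]
ee_rot: [-3.141, 0.004, 0.063]
contact_force: [0.9, 0.4, -0.2]
gripper_width: 0.0929
clock: 74.22
tool_pos: [0.4872, 0.3052, 0.078]
ee_rot: [-3.141, 0.004, 0.063]
contact_force: [-0.7, -0.8, -0.2]
gripper_width: 0.0173
clock: 75.85
tool_pos: [0.5975, 0.0849, 0.1582]
ee_rot: [-3.141, 0.004, 0.065]
contact_force: [-0.5, 0.5, -1.1]
gripper_width: 0.0176
[-40.5 -41.6]
```

View pics/s37.png

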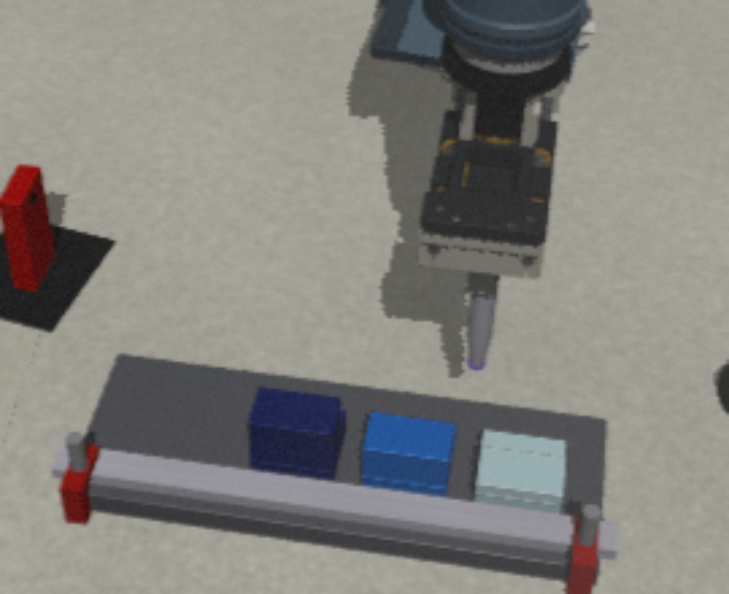

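View pics/w37.png

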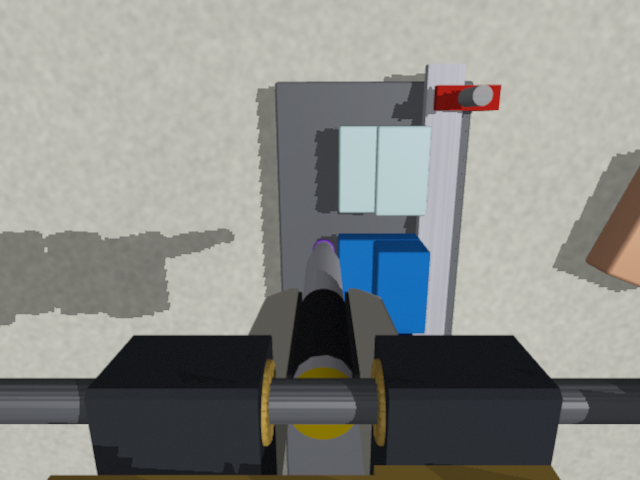

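The row is in order and the tip is lit. Lower it to 5 mm above the slab.

```bash
python3 -m handwheel '[[[-0.05,0,-2],0],[[-0.05,0,-4.5],0],[[-0.05,0,-6.3],0],[[-0.05,0,-6.8],0],[[-0.05,0,-6.9],0],[[-0.05,0,-6.9],0]]' && python3 - <<'E'
from h import *
c=cap('wrist','w38.png'); s=cap('scene'); cv2.imwrite('pics/s38.png',cv2.resize(s['frame'][210:330,300:440],None,fx=5,fy=5,interpolation=0))
print(b0(bot.state()['tool_pos']*1000))
p=bot.state()['tool_pos']-[0,0,.064]; print(proj(s,[p]),proj(c,[p]))
E
```

```text
clock: 76.7
tool_pos: [0.5978, 0.0848, 0.09]
ee_rot: [-3.141, 0.003, 0.065]
contact_force: [0.4, 0.6, -1.0]
gripper_width: 0.0178
[-40.4 -41.5]
[[371.6771172  287.67460933]] [[322.62142497 249.87301974]]
```

View pics/w38.png

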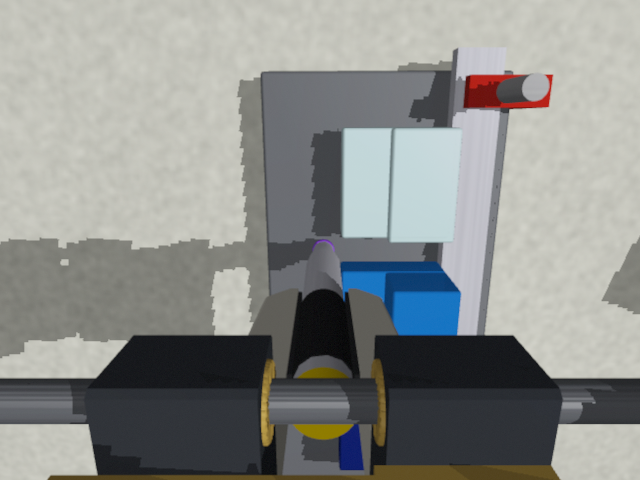

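View pics/s38.png

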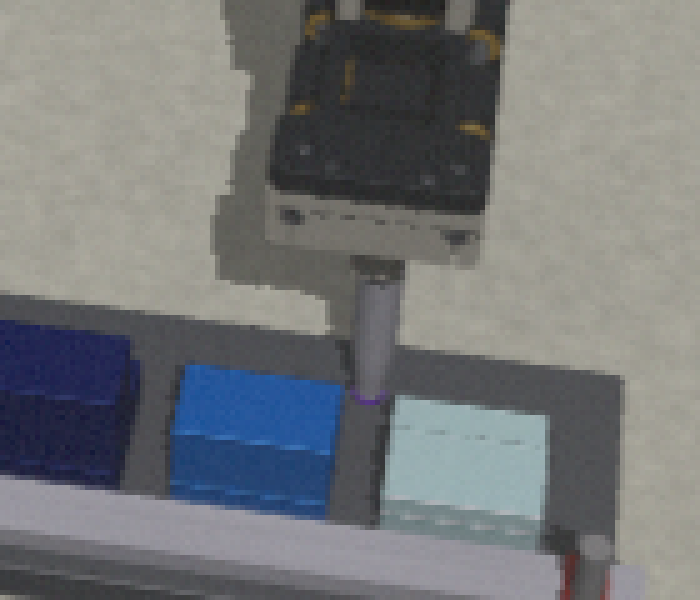

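The tip is at the seam start, about 5 mm up, and both views agree within 2 px. Draw along the foot at 2 cm/s.

```bash
python3 -m handwheel '[[[0.016,-0.25,0],0],[[0.032,-0.5,0],0],[[0.048,-0.75,0],0],[[0.064,-1,0],0],[[0.08,-1.25,0],0],[[0.096,-1.5,0],0],[[0.112,-1.75,0],0],[[0.128,-2,0],0],[[0.144,-2.25,0],0],[[0.16,-2.5,0],0],[[0.176,-2.75,0],0],[[0.192,-3,0],0],[[0.208,-3.25,0],0],[[0.224,-3.5,0],0],[[0.24,-3.75,0],0],[[0.256,-4,0],0],[[0.272,-4.25,0],0],[[0.288,-4.5,0],0],[[0.304,-4.75,0],0],[[0.32,-5,0],0]]' && python3 - <<'E'
from h import *
c=cap('wrist','w39.png'); print(b0(bot.state()['tool_pos']*1000))
E
```

```text
clock: 79.3
tool_pos: [0.601, 0.0345, 0.0901]
ee_rot: [-3.141, 0.003, 0.065]
contact_force: [-1.2, 0.8, -0.8]
gripper_width: 0.018
[-40.4 -92.1]
```

View pics/w39.png

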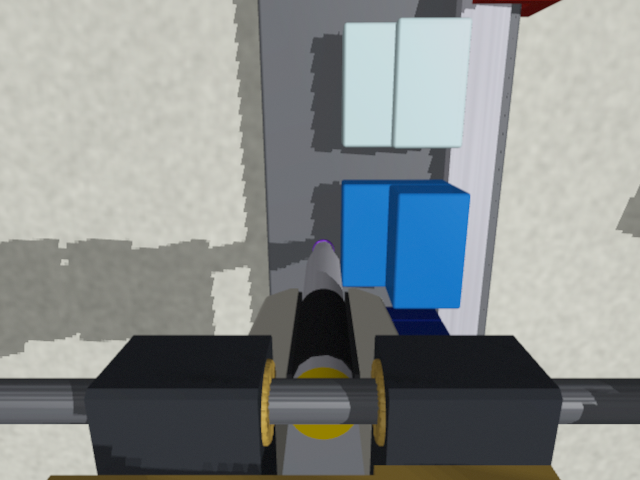

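```bash
python3 -m handwheel '[[[0.016,-0.25,0],0],[[0.032,-0.5,0],0],[[0.048,-0.75,0],0],[[0.064,-1,0],0],[[0.08,-1.25,0],0],[[0.096,-1.5,0],0],[[0.112,-1.75,0],0],[[0.128,-2,0],0],[[0.144,-2.25,0],0],[[0.16,-2.5,0],0],[[0.176,-2.75,0],0],[[0.192,-3,0],0],[[0.208,-3.25,0],0],[[0.224,-3.5,0],0],[[0.24,-3.75,0],0],[[0.256,-4,0],0],[[0.272,-4.25,0],0],[[0.288,-4.5,0],0],[[0.304,-4.75,0],0],[[0.32,-5,0],0]]' && python3 -m handwheel '[[[0.016,-0.25,0],0],[[0.032,-0.5,0],0],[[0.048,-0.75,0],0],[[0.064,-1,0],0],[[0.08,-1.25,0],0],[[0.096,-1.5,0],0],[[0.112,-1.75,0],0],[[0.128,-2,0],0],[[0.144,-2.25,0],0],[[0.16,-2.5,0],0],[[0.176,-2.75,0],0],[[0.192,-3,0],0],[[0.208,-3.25,0],0],[[0.224,-3.5,0],0],[[0.24,-3.75,0],0],[[0.256,-4,0],0],[[0.272,-4.25,0],0],[[0.288,-4.5,0],0],[[0.304,-4.75,0],0],[[0.32,-5,0],0]]' && python3 - <<'E'
from h import *
c=cap('wrist','w40.png'); print(b0(bot.state()['tool_pos']*1000)); s=cap('scene','s40.png')
E
```

```text
clock: 81.85
tool_pos: [0.6043, -0.016, 0.09]
ee_rot: [-3.141, 0.003, 0.065]
contact_force: [0.1, -0.2, -1.5]
gripper_width: 0.0176
clock: 84.35
tool_pos: [0.6075, -0.0661, 0.0901]
ee_rot: [-3.141, 0.002, 0.065]
contact_force: [0.8, -0.2, -1.3]
gripper_width: 0.0175
[ -40.4 -193. ]
```

View pics/w40.png

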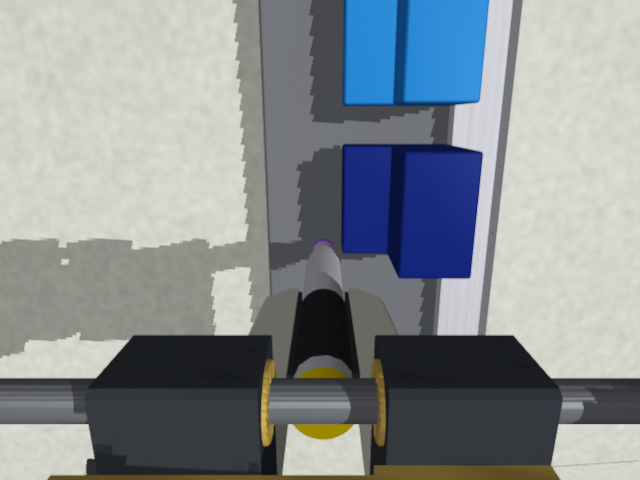

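View pics/s40.png

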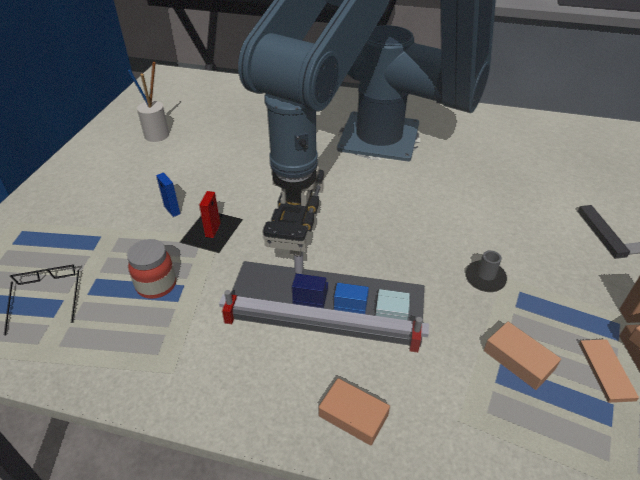

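The tip has run along both feet. Go a few more millimetres past the end, then lift and return the pen.

```bash
python3 -m handwheel '[[[0.016,-0.25,0],0],[[0.03,-0.5,0],0],[[0.03,-0.6,0],0],[[-0.3,-0.6,1],0],[[-1,-0.6,3],0],[[-1.5,-0.5,6],0],[[-2,1,7],0],[[-3,4,7],0],[[-4,8,7],0],[[-5.5,13,7],0],[[-7,18,7],0],[[-8.5,23,7],0],[[-10,28,7],0],[[-11.2,33,7],0],[[-11.9,36.3,7],0],[[-12.05,37.15,7],0],[[-12.05,37.15,7],0],[[-12.05,37.15,7],0]]' && python3 - <<'E'
from h import *
c=cap('wrist','w41.png'); print(bot.state()['tool_pos'])
E
```

```text
clock: 86.7
tool_pos: [0.4872, 0.3041, 0.1601]
ee_rot: [3.141, 0.002, 0.064]
contact_force: [0.1, 0.4, -0.7]
gripper_width: 0.0173
[0.48734977 0.30399405 0.16009232]
```

View pics/w41.png

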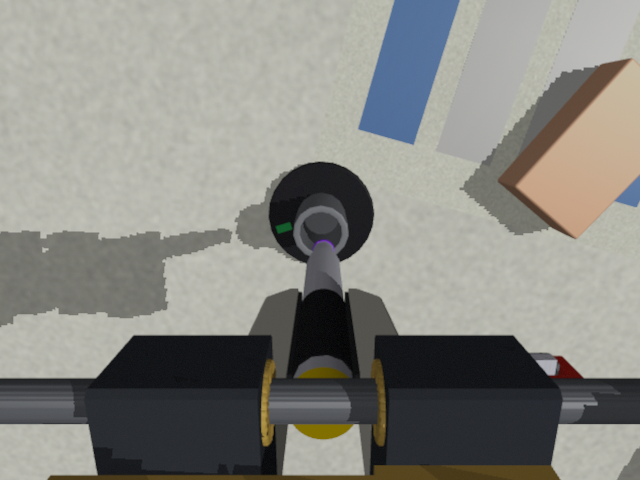

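```bash
python3 -m handwheel '[[[-0.02,0.13,-0.5],0],[[-0.02,0.13,-2],0],[[-0.02,0.13,-4],0],[[-0.02,0.13,-6],0],[[-0.02,0.13,-7.5],0],[[-0.02,0.13,-8],0],[[-0.02,0.13,-8.2],0],[[-0.02,0.13,-8.2],0]]' && python3 -m handwheel '[[[0,0,0],0],[[0,0,0],0],[[0,0,0],0],[[0,0,0],0],[[0,0,0],0],[[0,0,0],0],[[0,0,0],0]]' -1 && python3 -m handwheel '[[[0,0,1],0],[[0,0,4],0],[[0,0,8],0],[[0,0,12],0],[[0,0,13],0],[[-4,-7,13],0],[[-8,-11,13],0],[[-9,-12,13],0],[[-9,-12,13],0]]' && python3 - <<'E'
from h import *
c=cap('wrist','w42.png'); t=cap('top','t42.png'); s=cap('scene','s42.png')
E
```

```text
clock: 87.75
tool_pos: [0.4876, 0.3055, 0.0786]
ee_rot: [-3.141, 0.001, 0.063]
contact_force: [0.0, -0.2, -0.2]
gripper_width: 0.0177
clock: 88.62
tool_pos: [0.4876, 0.3055, 0.0786]
ee_rot: [-3.141, 0.001, 0.063]
contact_force: [-0.1, 0.5, 0.2]
gripper_width: 0.083
clock: 89.75
tool_pos: [0.3962, 0.1845, 0.2082]
ee_rot: [-3.141, 0.002, 0.061]
contact_force: [0.8, 0.7, 0.3]
gripper_width: 0.0929
```

View pics/t42.png

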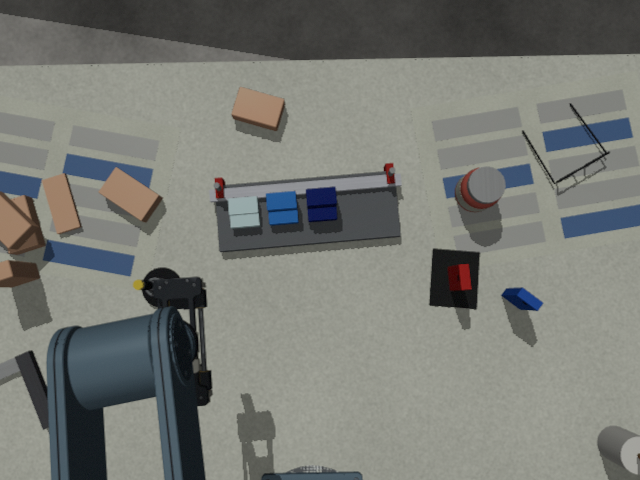

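View pics/s42.png

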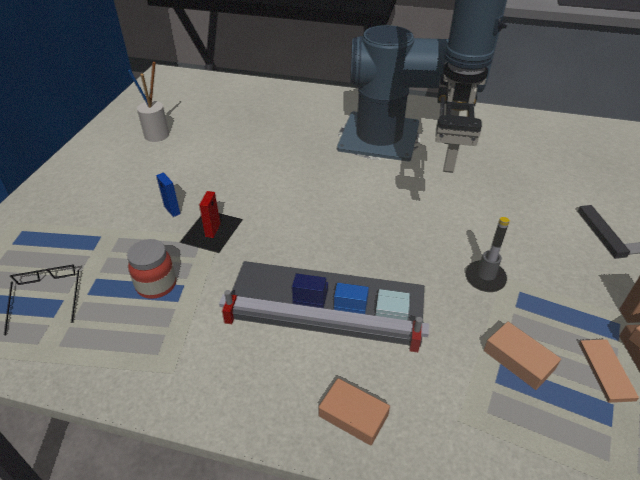

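Everything is in place. One last measurement of the row, spacer and pen from the top view.

```bash
python3 - <<'E'
from h import *
t=cap('top'); f=t['frame']
cv2.imwrite('pics/t43.png',cv2.resize(f[175:240,215:350],None,fx=5.9,fy=5.9,interpolation=cv2.INTER_CUBIC))
red(t,.098,100,(440,250,480,300)); s=cap('scene')
hsv=cv2.cvtColor(f,cv2.COLOR_BGR2HSV); k=cv2.inRange(hsv,(20,150,80),(35,255,255)); k[:,:120]=0;k[:,160:]=0
M=cv2.moments(k,True); print('tail',(onz(t,M['m10']/M['m00'],M['m01']/M['m00'],.164)*1000).round(1))
# saturation profile along row direction at step (x=-17 in b0)
for x,z in((-17,.04),):
    ys=np.arange(40,-205,-.5); P=[np.r_[(O+x*XV+y*YV)/1000,z] for y in ys]; uv=proj(t,P).astype(np.float32)
    pr=cv2.remap(f,uv[:,0].reshape(1,-1),uv[:,1].reshape(1,-1),cv2.INTER_LINEAR)[0].astype(float)
    d=abs(pr[4:]-pr[:-4]).sum(1); pk=[i for i in range(3,len(d)-3) if d[i]==d[max(0,i-12):i+13].max() and d[i]>40]; print([(ys[i+2],int(d[i])) for i in pk])
E
```

```text
red ctr [ 492.8 -304.2] size 48.6 19.3 yaw 3.9 [[458.0, 264.0], [468.0, 263.0], [471.0, 288.0], [461.0, 289.0]]
tail [487.1 305.1 164. ]
[(np.float64(30.0), 127), (np.float64(-29.5), 189), (np.float64(-50.0), 64), (np.float64(-109.5), 112), (np.float64(-120.0), 50), (np.float64(-130.5), 71), (np.float64(-190.0), 46), (np.float64(-198.0), 49)]
```

View pics/t43.png

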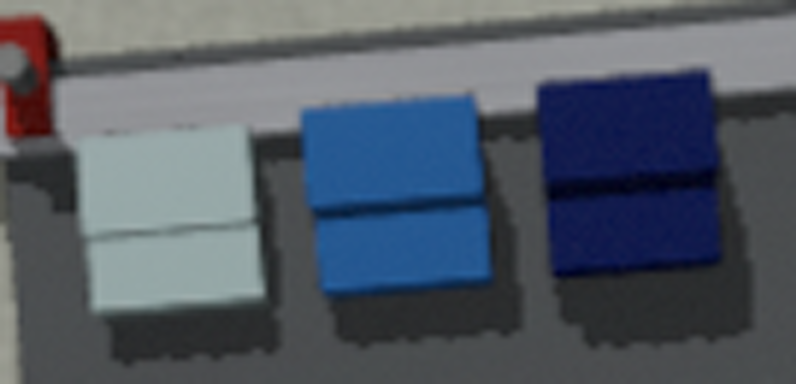

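The top view independently gives centres at 0.2, -79.8 and -160.2, so the spacings are 80.0 and 80.5 mm. The spacer is about 4 mm from the mat's centre and the pen is upright in its cup. Handing in.

```bash
python3 - <<'E'
from h import *
print(bot.hand_in()); print(bot.state()['clock'])
E
```

```text
the job is handed in; nothing more can be done
None
the job is handed in; nothing more can be done
```

I finished the row and handed the job in at about 90 s of the 210 s allowed; no verdict came back. I saw no aqua block, so the row is bonded block, then mid-blue, then navy. I set each block with the red spacer in its gap and its back against the straightedge.

I drew the lamp at 2 cm/s along both front feet, from the bonded end to the other. The tip was about 5 mm above the slab and 10 mm from the glass. The spacer is back on its mat and the pen is back in its dock.

**Last checks:**
- **Row:** the top view gave spacings of 80.0 and 80.5 mm between neighbours (80 is ideal). The wrist view, taken before the lamp pass, gave gaps of 19.9 and 21.0 mm. Both blocks were square to the row.
- **Spacer:** about 4 mm from the mat's centre and upright.
- **Pen:** upright in its cup.
- **Jar and brick:** they look unmoved in the final pictures. I judged that by eye and did not measure it.

**What went wrong or disagreed:**
- **Height reading:** the fingertips were about 35 mm higher than the reported tool position implied. The first grip on the spacer closed above it without touching it. After that I gripped lower, and took the placing heights from the grips themselves.
- **Knocked block:** the mid-blue block was knocked 20 mm along the row, against the navy one, while I was fetching the pen. I docked the pen, slid the block back by measurement without the spacer, and only then did the lamp pass.
- **Scene camera:** it placed the pen tip about 2 pixels from where I calculated. I took that as calibration error.

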